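Load the tool-bit magazine of the grinder

ROBOT

A 7-joint arm with a two-finger parallel gripper is mounted at the origin on the work surface. World frame = base frame: x ahead of the robot, y to its left, z up, the work surface at z = 0. Lengths are in m, angles in rad, forces in N, time in s.
With the tool pointing down it reaches from about 0.425 to 0.925 m from the base axis. Payload 6.8 kg.
Tool frame: the origin (TCP) lies midway between the tips of the shut fingers; the grasp point (between the pads) lies r.grip_point_offset behind it (r.grip_point_offset is the distance from the TCP to the grasp point, in m); z points along the fingers, y is the direction in which the jaws open and shut (so a half turn about z gives the same grasp; the last joint's range is limited). The gripper opens to 85 mm and grips with 20 to 120 N. Pads are 22 mm wide; open, the fingers measure 114 mm over their backs; the gripper's body (76 mm by 85 mm) begins 54 mm behind the grasp point. The pads swing forward as they close: fully open they stand 13 mm farther back than shut.
Start: joints at [1.11, 0.477, 0.022, 1.555, -0.011, 1.109, -0.083], TCP at [0.233, -0.633, 0.231] pointing down, gripper open.
Joint ranges: [-2.96, 2.96], [-0.34, 2.1], [-1.41, 1.46], [0.24, 2.44], [-1.37, 4.51], [0.17, 1.92], [-2.96, 2.96]. Speed limits (rad/s): [2.39, 2.39, 3.14, 3.14, 3.14, 3.14, 3.14].

INTERFACE

Orientations are given as a rotation vector (axis times angle).
In Python, from bench import r gives the robot as it stands. The module is installed in compiled form; this text tells all that it offers.
- The arm moves only by the tool play_rows, never from a script. Its argument "deltas" is a list of rows, each a list of 3 entries, a list of its own where there are three numbers: the finger opening in mm, from 0 to 85.4, then the shift along the tool's x, y, z in mm, then the turn, a rotation vector about the tool's x, y, z in rad. A call has 1 to 8 rows; each row is the pose to reach, as a shift and turn from the pose measured when the call began, along the tool's axes at that moment; what a row does not reach only later rows make up. A row lasts 1/8 s, in which the tool goes at most 62.5 mm and 10.7 degrees, less where a joint would pass 70% of its speed; a pose out of reach is approached as far as the arm can. A call with a gripper value outside its range is refused whole. The fingers move at their own pace and stop on an object; "squeeze" is the grip in N (left out, the last holds). Time passes only in rows, so rows that repeat a pose let the fingers close. It gives the time, the measured TCP pose, the force and the opening at its end, in the units of the state.
- r.get_obs(): the state, without advancing time (a new reading comes with each control period).
- r.grab_frame(name): name is "side" or "top" or "wrist"; returns (picture, depth): 480x640x3 uint8, red, green, blue; 480x640 float32, m along the optical axis (not along the pixel's ray), 0 where there is no reading.
- r.camera_model(name): a dict with "mtx" (3x3 intrinsics, pixels), "rvec" (rotation vector, rad) and "tvec" (3), from world to camera coordinates, as OpenCV has them; the wrist camera has in their place "T_tool_cam" (4x4, takes a point from camera to tool coordinates, whose origin is the TCP and whose axes are the flange's). Camera axes: x right, y down, z forward; pixel columns grow to the right and rows downward; lengths in m; the calibration is good to about 2 mm. A picture is of the moment at which its call begins: read the wrist's pose just before it. camera_model takes no time and is no camera call.
- r.hand_in(): hands the job in, once; it reports no verdict.
The state is a dict: "clock": time; "joints": joint angles; "qvel": joint speeds; "tau": joint torques, N m; "tcp_pos": TCP position; "orientation": TCP orientation; "contact_force": force on the tool from outside, world axes, zero at the start; "moment": the same for the moment, N m; "grip_width": finger opening in m.
Only numpy, scipy, OpenCV 4.12 (cv2) and the standard library are available. Lean on these libraries where they do the work, as an engineer would, in place of code of your own. Each camera call takes 0.05 s, during which the arm holds its last target. There are 200 camera calls.

TASK

Load the grinder's feed magazine with all the square tool-bit blanks from the tray: slide its cover open, draw the follower back until its catch holds it, and lay the blanks crosswise and flat in the track in front of it. Then press the catch so that the follower springs up and closes the row against the front stop, and slide the cover fully shut. Leave the oil can, the hex key and the collet where they are.

Things in the scene. Friction and masses are not known exactly. Their poses are not given: they have to be found in the camera images.
- magazine: green cast feed magazine, fixed, 120 x 420 mm plus a bracket for the catch on its -x side at the rear. Origin at table height under the middle of the front stop's inner face; z up, y along the track towards the front stop, x across it. Blanks go between the stop (y = 0) and the follower's face, lying across the track (length along x); gaps between them do not matter, the follower closes them
- track_floor (a point): middle of the track's flat steel floor at the front stop's inner face, 34 mm above the magazine's origin; axes as the magazine's. The floor runs from here 205 mm to -y, 63 mm wide between two low guides whose tops, sloping outwards, are 7 mm above it. A blank in place has its middle 10 mm above it. With the cover open a blank can be held by its ends over the guides
- front_stop: upright steel plate that ends the track, 78 mm wide, 10 mm thick, its top 57 mm above the table. Origin on the track floor in the middle of its inner face; axes as the magazine's
- follower (a joint): how far (m) the sprung follower is drawn back to -y: its face is at magazine y = -value; 0 at the stop, 0.160 end of travel. Steel block 60 wide, 45 long, top 58 mm above the table. Spring 10 N (at 0) to 14 N, damping 50 N s/m; the catch adds up to 5 N. The catch drops in past 0.150 (draw it to 0.156 to be sure) and holds it at 0.150. With 3 to 5 blanks closed up it stands at 0.060 to 0.100
- follower_grip (a point): middle of the follower's black grip: upright tab 30 mm wide across the track, 10 mm thick along it, 26 mm high (65 to 91 mm above the table), 40 mm behind the follower's face. It stands up through the cover's slot, so it can be reached with the cover open or shut; pinch it from above, fingers before and behind it. Axes as the magazine's
- catch (a joint): angle (rad) of the follower's hold-open catch: 0 at rest, grows as its pad is pressed, end stop at 0.35. About 0.2 (7 mm at the pad) frees the follower; it springs back when let go. Takes 2 to 6 N
- catch_pad (a point): middle of the top of the catch's thumb pad, a steel pad 22 mm square, 62 mm above the table, at magazine x = -100, y = -184 mm. Press it straight down to free the follower; it gives 12 mm
- cover (a joint): how far (m) the magazine's chip cover is open: 0 shut over the loading space, 0.165 fully open, clear of it beyond the front stop. Slides to the magazine's +y to open, stays where it is left (2 N friction). Sheet cover 90 mm wide, 184 mm long, top 63 mm above the table, with a slot along its middle for the follower's neck
- cover_grip (a point): middle of the cover's black handle: upright tab 32 mm wide across the track, 10 mm thick along it, 22 mm high (63 to 85 mm above the table), 24 mm beyond the stop's inner face when shut. Pinch it from above, fingers before and behind it, opened only about 40 mm: with cover shut and follower at 0 the follower's grip is 64 mm from it. Axes as the magazine's
- tray: low black rubber-lined tray, 196 x 256 mm, fixed; inside floor 3 mm, rim 6 mm above the table. Origin at table height in its middle
- blank0: square high-speed-steel tool-bit blank, 60 x 20 x 20 mm, 0.19 kg, bare steel. Origin at its centre, x along its 60 mm length; all four long sides are alike. Starts lying flat in the tray. Easily held by its two ends from above. Three to five of the five blanks are there
- blank1: square high-speed-steel tool-bit blank, 60 x 20 x 20 mm, 0.19 kg, bare steel. Origin at its centre, x along its 60 mm length; all four long sides are alike. Starts lying flat in the tray. Easily held by its two ends from above. Three to five of the five blanks are there
- blank2: square high-speed-steel tool-bit blank, 60 x 20 x 20 mm, 0.19 kg, bare steel. Origin at its centre, x along its 60 mm length; all four long sides are alike. Starts lying flat in the tray. Easily held by its two ends from above. Three to five of the five blanks are there
- blank3: square high-speed-steel tool-bit blank, 60 x 20 x 20 mm, 0.19 kg, bare steel. Origin at its centre, x along its 60 mm length; all four long sides are alike. Starts lying flat in the tray. Easily held by its two ends from above. Three to five of the five blanks are there
- blank4: square high-speed-steel tool-bit blank, 60 x 20 x 20 mm, 0.19 kg, bare steel. Origin at its centre, x along its 60 mm length; all four long sides are alike. Starts lying flat in the tray. Easily held by its two ends from above. Three to five of the five blanks are there
- oil_can: green oil can with a spout, 64 mm across, 130 mm high, not part of the job. Origin in the middle of its underside
- hex_key: L-shaped steel hex key lying flat, 120 x 32 mm, 8 mm thick, not part of the job. Origin on its long arm at table height
- collet: small steel collet standing on its narrow end, 36 mm across, 44 mm high, not part of the job. Origin in the middle of its underside
Not all that is in view belongs to the job. Leave any pink look-alike of the blank1 alone. Leave any purple look-alike of the blank0 alone.

How it is judged:
On the way, in this order (a step that is already met when the one before it is completed fails the run):
1. the follower is drawn back and held by its catch, the hand away from it (value of joint follower above 0.144 m and distance between the grasp point and follower_grip above 0.06 m), for 0.3 s.
2. all the blanks lie flat and crosswise in the track, the follower still held back (value of joint follower above 0.144 m and x of blank0 in the frame of magazine between -0.005 and 0.005 m and z of blank0 in the frame of magazine between 0.0405 and 0.0475 m and y of blank0 in the frame of magazine between -0.142 and -0.007 m and angle between the x axis of each of blank0, blank1, blank2, blank3, blank4 and the x axis of magazine, either way round below 0.12 rad and x of blank1 in the frame of magazine between -0.005 and 0.005 m and z of blank1 in the frame of magazine between 0.0405 and 0.0475 m and y of blank1 in the frame of magazine between -0.142 and -0.007 m and x of blank2 in the frame of magazine between -0.005 and 0.005 m and z of blank2 in the frame of magazine between 0.0405 and 0.0475 m and y of blank2 in the frame of magazine between -0.142 and -0.007 m and x of blank3 in the frame of magazine between -0.005 and 0.005 m and z of blank3 in the frame of magazine between 0.0405 and 0.0475 m and y of blank3 in the frame of magazine between -0.142 and -0.007 m and x of blank4 in the frame of magazine between -0.005 and 0.005 m and z of blank4 in the frame of magazine between 0.0405 and 0.0475 m and y of blank4 in the frame of magazine between -0.142 and -0.007 m), for 0.3 s.
3. the follower, let go by its catch, has closed the row up against the front stop (x of blank0 in the frame of magazine between -0.005 and 0.005 m and z of blank0 in the frame of magazine between 0.0405 and 0.0475 m and y of blank0 in the frame of magazine between -0.096 and -0.007 m and angle between the x axis of each of blank0, blank1, blank2, blank3, blank4 and the x axis of magazine, either way round below 0.12 rad and x of blank1 in the frame of magazine between -0.005 and 0.005 m and z of blank1 in the frame of magazine between 0.0405 and 0.0475 m and y of blank1 in the frame of magazine between -0.096 and -0.007 m and x of blank2 in the frame of magazine between -0.005 and 0.005 m and z of blank2 in the frame of magazine between 0.0405 and 0.0475 m and y of blank2 in the frame of magazine between -0.096 and -0.007 m and x of blank3 in the frame of magazine between -0.005 and 0.005 m and z of blank3 in the frame of magazine between 0.0405 and 0.0475 m and y of blank3 in the frame of magazine between -0.096 and -0.007 m and x of blank4 in the frame of magazine between -0.005 and 0.005 m and z of blank4 in the frame of magazine between 0.0405 and 0.0475 m and y of blank4 in the frame of magazine between -0.096 and -0.007 m and value of joint follower between 0.052 and 0.106 m and contact force between front_stop and anything else above 1.5 N), for 0.3 s.
At the end, for the whole second after the job is handed in: every blank lies in the track (5 mm off its middle, 3.5 mm off its resting height, crosswise within 0.12 rad, at most), the follower has sprung up and presses the closed row on the front stop (over 1.5 N), and the cover is shut to 5 mm; all at rest (all of step 3 and value of joint cover below 0.005 m and linear speed of each of blank0, blank1, blank2, blank3, blank4 below 0.02 m/s); the robot touches nothing.
It fails at once if the oil can is moved more than 30 mm (distance of oil_can from where it was at the start of the episode above 0.03 m).
It fails at once if the hex key is moved more than 30 mm (distance of hex_key from where it was at the start of the episode above 0.03 m).
It fails at once if the collet is moved more than 30 mm (distance of collet from where it was at the start of the episode above 0.03 m).
Of blank0, blank1, blank2, blank3, blank4 only 3 to 5 are there at a start; the rules pass over those that are not, and their reading is None.
At some moment in a run one of blank0, blank1, blank2, blank3, blank4 may be knocked a few centimetres aside while the robot is not near it.
Once in a run the grip may slacken for a moment while it holds something.
It also fails if it takes over 210 s, if anything falls off the work surface, if the arm or the gripper's body presses on something with over 40 N, if the wrist force passes 120 N, or if a joint passes its speed limit or range.

## Working session

There is one attempt and no reset: what is moved stays moved. The work goes in short steps, Python scripts to look and compute and a tool call to move; the robot and the scene stay as the last step left them, time stands still between calls to the robot, and variables do not carry over. Pictures are saved under pics/ and viewed, about 12 in all and at most 16, crops included, and the job is handed in when it is done.

Besides the shell and the picture viewer there is one more tool, called after "Request:" as name(argument=value, ...), one argument or row to a line, values as JSON. play_rows: Moves the arm, as the interface text tells. Its arguments: {"type":"object","properties":{"deltas":{"type":"array"},"squeeze":{"type":"number"}},"required":["deltas"]}

```bash
mkdir -p pics; cat > h.py <<'E'
import numpy as np, cv2
from bench import r
from scipy.spatial.transform import Rotation as R
def pose():
    o=r.get_obs(); T=np.eye(4); T[:3,:3]=R.from_rotvec(o['orientation']).as_matrix(); T[:3,3]=o['tcp_pos']; return T
def cam(name):
    m=r.camera_model(name); K=np.array(m['mtx'])
    if 'T_tool_cam' in m: return K, pose()@np.array(m['T_tool_cam'])
    T=np.eye(4); T[:3,:3]=cv2.Rodrigues(np.array(m['rvec'],float))[0]; T[:3,3]=np.ravel(m['tvec']); return K,np.linalg.inv(T)
def grab(name):
    K,C=cam(name); p,d=r.grab_frame(name); return p,d,K,C
def ray(uv,z,K,C):
    uv=np.atleast_2d(np.array(uv,float)); d=np.c_[uv,np.ones(len(uv))]@np.linalg.inv(K).T@C[:3,:3].T
    return C[:3,3]+d*((z-C[2,3])/d[:,2])[:,None]
def cloud(d,K,C):
    v,u=np.indices(d.shape); P=np.dstack([(u-K[0,2])/K[0,0]*d,(v-K[1,2])/K[1,1]*d,d]); return P@C[:3,:3].T+C[:3,3]
def proj(P,K,C):
    P=np.atleast_2d(P); c=(P-C[:3,3])@C[:3,:3]; q=c@K.T; return q[:,:2]/q[:,2:]
def save(p,n): cv2.imwrite('pics/'+n,cv2.cvtColor(p,cv2.COLOR_RGB2BGR))
def togo(xyz,yaw=None):
    "shift in tool axes mm, and turn about tool z, to reach world xyz with jaws (tool y) along world angle yaw, tool down"
    T=pose(); s=T[:3,:3].T@(np.array(xyz)-T[:3,3])*1000
    out=s.round(1).tolist()
    if yaw is None: return out
    best=None
    for k in (0,np.pi):
        y=np.array([np.cos(yaw+k),np.sin(yaw+k),0]); z=np.array([0,0,-1.]); G=np.c_[np.cross(y,z),y,z]
        rv=R.from_matrix(T[:3,:3].T@G).as_rotvec()
        if best is None or np.linalg.norm(rv)<np.linalg.norm(best): best=rv
    return out,best.round(3).tolist()
E
python3 - <<'E'
from h import *
print(r.get_obs(), r.grip_point_offset)
for n in('top','side'):
    p,d,K,C=grab(n); save(p,n+'0.png'); print(n,C[:3,3].round(3),C[:3,2].round(2),K[0,0])
print(pose().round(3)); print(r.camera_model('wrist'))
E
```

```text
{'clock': 0.0, 'joints': array([ 1.10988958,  0.47777609,  0.02232364,  1.55646139, -0.01148892,
        1.1092999 , -0.08309384]), 'qvel': array([-2.71435474e-06, -6.48343210e-04, -5.73763851e-04,  3.55963875e-04,
        6.43770197e-04,  5.59529200e-04,  1.42103883e-03]), 'tau': array([-3.58961524e-04, -5.96464705e+01,  1.60742261e+00, -2.81198913e+01,
        1.23916240e-02,  9.47138731e-03, -7.77370360e-06]), 'tcp_pos': array([ 0.23302041, -0.63286711,  0.23033732]), 'orientation': array([-3.09109393e+00, -5.51081511e-01,  7.10917742e-04]), 'contact_force': array([ 0.91331659,  0.28270143, -0.51740458]), 'moment': array([-0.00040603, -0.0417093 ,  0.03983782]), 'grip_width': 0.08569922354474413} 0.0187
top [0.417 0.103 1.213] [ 0.13 -0.02 -0.99] 488.31528049452044
side [0.061 0.661 0.621] [ 0.52 -0.61 -0.6 ] 479.36143778626354
[[ 0.938  0.345 -0.001  0.233]
 [ 0.345 -0.938  0.001 -0.633]
 [-0.    -0.002 -1.     0.23 ]
 [ 0.     0.     0.     1.   ]]
{'mtx': array([[403.49587085,   0.        , 315.22478904],
       [  0.        , 403.49587085, 235.96189724],
       [  0.        ,   0.        ,   1.        ]]), 'T_tool_cam': array([[-1.38298828e-03, -9.54393099e-01, -2.98549662e-01,
         7.62508658e-02],
       [ 9.99999009e-01, -1.24159437e-03, -6.63265884e-04,
         4.31926475e-04],
       [ 2.62338802e-04, -2.98550283e-01,  9.54393870e-01,
        -1.41992624e-01],
       [ 0.00000000e+00,  0.00000000e+00,  0.00000000e+00,
         1.00000000e+00]])}
```

View pics/top0.png

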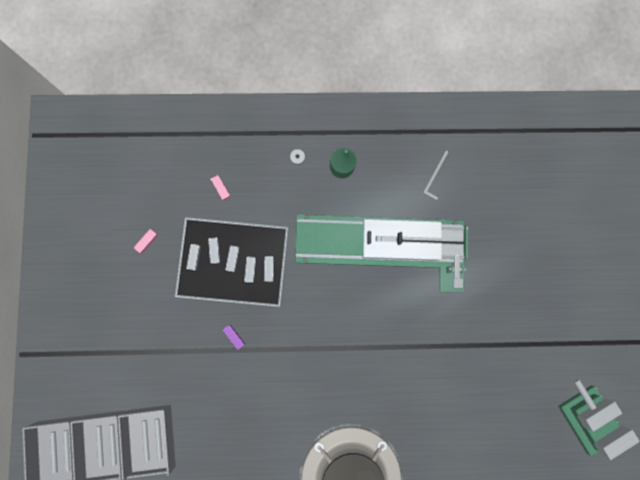

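View pics/side0.png

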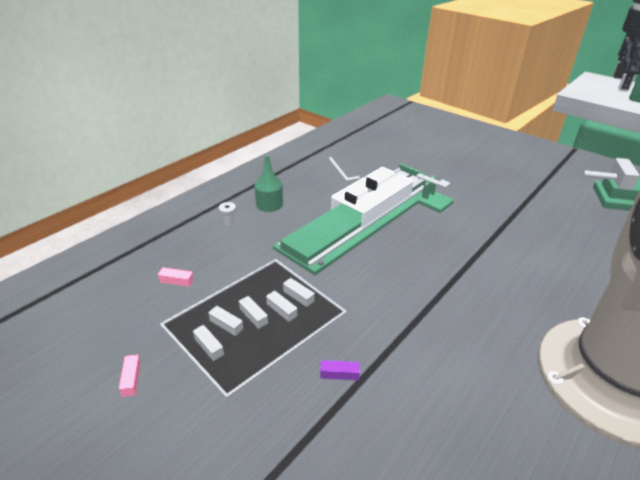

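Top view: the tray holds five grey blanks at (193,257), (214,250), (232,258), (250,269) and (268,268). The pink and purple bars at (220,187), (145,241) and (233,337) are outside it, so they are the look-alikes. The magazine has its front stop end to the left, the cover handle at (369,237), the follower grip at (400,238) and the catch pad near (458,270).

```bash
python3 - <<'E'
from h import *
p,d,K,C=grab('top'); P=cloud(d,K,C)
hsv=cv2.cvtColor(p,cv2.COLOR_RGB2HSV)
def blobs(m,z,lo,hi):
    n,l,s,c=cv2.connectedComponentsWithStats(m.astype(np.uint8))
    for i in range(1,n):
        if lo<s[i,4]<hi:
            cn=cv2.findContours((l==i).astype(np.uint8),0,1)[0][0][:,0]
            w=ray(cn,z,K,C)[:,:2]; b=cv2.minAreaRect((w*1000).astype(np.float32))
            zz=P[...,2][l==i]
            print(c[i].round(0),s[i,4],'c',np.round(ray(c[i],z,K,C)[0,:2],4),'rect',np.round(b[0],1),np.round(b[1],1),round(b[2],1),'z',np.median(zz).round(4),np.percentile(zz,95).round(4))
v,u=np.indices(d.shape)
print('blanks');blobs((hsv[...,2]>110)&(u>182)&(u<284)&(v>226)&(v<300),.023,60,600)
print('grips');blobs((hsv[...,2]<60)&(u>360)&(u<410)&(v>225)&(v<250),.088,20,400)
print('green');blobs((hsv[...,1]>90)&(hsv[...,0]>50)&(hsv[...,0]<95)&(u>285)&(u<480)&(v>205)&(v<300),.02,200,30000)
print('white');blobs((hsv[...,2]>190)&(u>350)&(u<475)&(v>210)&(v<295),.063,50,30000)
big=cv2.resize(p[205:300,285:480],None,fx=4,fy=4,interpolation=cv2.INTER_CUBIC); save(big,'mag.png')
for uv in [(330,240),(330,223),(380,225),(430,225),(452,232),(452,228),(458,258),(458,270),(458,284),(447,270),(445,285)]: print(uv,P[uv[1],uv[0]].round(4))
E
```

```text
blanks
[213. 250.] 255 c [0.5415 0.3231] rect [541.7 323.2] [63.8 23.9] 5.1 z 0.0217 0.0266
[192. 257.] 257 c [0.5264 0.3739] rect [526.6 374. ] [24.  63.5] 80.7 z 0.0223 0.0262
[232. 258.] 254 c [0.5212 0.2786] rect [521.2 278.7] [23.9 63.3] 79.0 z 0.0221 0.0258
[282. 281.] 150 c [0.4643 0.1581] rect [480.  160.5] [ 12.1 118.9] 89.4 z 0.0031 0.0087
[250. 269.] 255 c [0.4937 0.2356] rect [494.  235.5] [23.5 63.5] 84.7 z 0.0215 0.0263
[268. 268.] 253 c [0.495  0.1897] rect [494.8 189.6] [21.9 61. ] 89.6 z 0.0215 0.0264
[199. 298.] 104 c [0.4267 0.3565] rect [424.6 345.4] [101.4   8.4] 83.6 z 0.0029 0.0083
grips
green
white
[410. 240.] 3140 c [ 0.5541 -0.1502] rect [ 551.8 -155.1] [244.3 119.1] 76.7 z 0.0619 0.0664
(330, 240) [0.5606 0.039  0.0364]
(330, 223) [0.6023 0.0381 0.0367]
(380, 225) [ 0.5914 -0.0797  0.0642]
(430, 225) [ 0.59   -0.2005  0.0611]
(452, 232) [ 0.5759 -0.2611  0.034 ]
(452, 228) [ 0.5846 -0.259   0.0424]
(458, 258) [ 0.51   -0.2652  0.0564]
(458, 270) [ 0.4813 -0.2636  0.0565]
(458, 284) [ 0.448  -0.2604  0.0606]
(447, 270) [ 0.4835 -0.2462  0.0259]
(445, 285) [ 0.4474 -0.2435  0.0116]
```

View pics/mag.png

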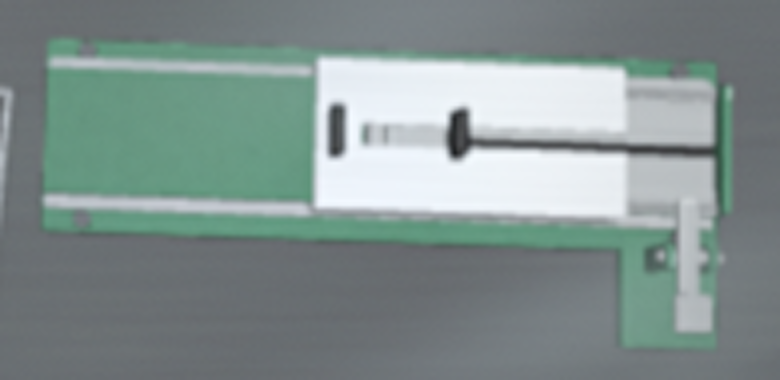

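The crop shows the cover's white sheet with corners at (317,57), (626,68), (626,218) and (313,207). It also shows the handle at (337,130), the follower grip at (459,133) and the catch pad at (693,313).

```bash
python3 - <<'E'
from h import *
K,C=cam('top')
f=lambda a,z: ray(np.array(a)/4+[285,205]-.375,z,K,C)[:,:2]
c=f([(317,57),(626,68),(626,218),(313,207)],.063); print(c.round(4))
l=((c[0]+c[3])-(c[1]+c[2]))/2; print('len',np.linalg.norm(l),'wid',np.linalg.norm(c[0]-c[3]),np.linalg.norm(c[1]-c[2]),'ang',np.degrees(np.arctan2(-l[0],l[1])))
h=f([(337,130)],.078)[0]; g=f([(459,133)],.085)[0]; pad=f([(693,313)],.062)[0]; print(h,g,np.linalg.norm(h-g),pad)
A=np.array([[0,24],[0,-40],[-100,-184]])/1000; B=np.array([h,g,pad])
a=A-A.mean(0);b=B-B.mean(0); U,S,V=np.linalg.svd(a.T@b); M=V.T@U.T; t=B.mean(0)-M@A.mean(0)
print(M,t,np.degrees(np.arctan2(M[1,0],M[0,0])),(A@M.T+t-B)*1000)
e=f([(48,38),(43,230),(715,347),(716,65)],.01);print(e.round(4))
for a in [(0,.07),(0,-.35),(0,.024)]:print(M@np.array(a)+t)
print(togo([h[0],h[1]-.03,.25],np.arctan2(M[1,1],M[0,1])))
E
```

```text
[[ 0.6069 -0.0418]
 [ 0.5975 -0.2273]
 [ 0.5074 -0.2226]
 [ 0.517  -0.0366]]
len 0.1860127860361236 wid 0.09005378423246244 0.09021548267100088 ang -2.93289571653129
[ 0.56085877 -0.05029502] [ 0.5570912 -0.120785 ] 0.0705905874281665 [ 0.45059782 -0.25983753]
[[ 0.99917446  0.04062502]
 [-0.04062502  0.99917446]] [ 0.55886341 -0.07838172] -2.3282828177753903 [[-1.02035739 -4.10650824]
 [ 0.14721458  2.43630005]
 [ 0.8731428   1.67020819]]
[[ 0.6302  0.1196]
 [ 0.5102  0.1243]
 [ 0.431  -0.2887]
 [ 0.6069 -0.2994]]
[ 0.56170716 -0.00843951]
[ 0.54464466 -0.42809278]
[ 0.55983841 -0.05440153]
([498.6, -405.4, -18.9], [-0.001, 0.0, 0.393])
```

Request:
play_rows(
  deltas=[
    [85,[60,-50,-2],[0,0,0.07]],
    [85,[120,-100,-5],[0,0,0.14]],
    [85,[180,-150,-8],[0,0,0.2]],
    [85,[240,-200,-10],[0,0,0.26]],
    [85,[300,-245,-12],[0,0,0.33]],
    [85,[350,-290,-14],[0,0,0.39]],
    [85,[400,-330,-16],[0,0,0.39]],
    [85,[450,-370,-19],[0,0,0.393]],
  ],
)

```text
clock: 1.15
tcp_pos: [0.4856, -0.2, 0.2469]
orientation: [-3.14, 0.064, 0.001]
contact_force: [1.4, 0.3, -0.1]
grip_width: 0.0853
```

Request:
play_rows(
  deltas=[
    [85,[30,-35,0],[0,0,0]],
    [85,[30,-35,0],[0,0,0]],
    [85,[30,-35,0],[0,0,0]],
  ],
)

```text
clock: 1.52
tcp_pos: [0.5164, -0.1668, 0.2466]
orientation: [-3.14, 0.064, 0.003]
contact_force: [-0.8, -0.1, -0.0]
grip_width: 0.0848
```

```bash
python3 - <<'E'
from h import *
print(r.get_obs()['clock'],pose().round(3))
p,d,K,C=grab('wrist'); save(p,'w1.png'); np.savez('w1.npz',p=p,d=d,K=K,C=C)
E
```

```text
1.525 [[ 0.999 -0.041 -0.002  0.516]
 [-0.041 -0.999  0.001 -0.167]
 [-0.002 -0.001 -1.     0.247]
 [ 0.     0.     0.     1.   ]]
```

View pics/w1.png

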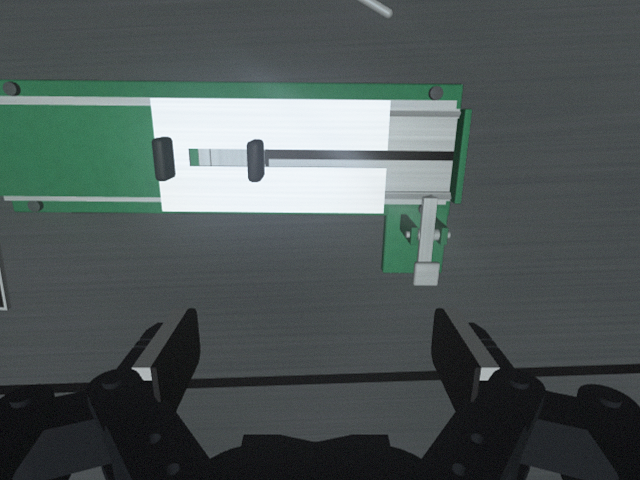

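The wrist view shows the cover sheet with corners (151,98), (391,100), (385,213) and (162,212), the handle at (163,158), the follower grip at (255,160) and the pad at (426,268).

```bash
cat > mag.py <<'E'
from h import *
def meas(p,d,K,C,show=True):
    P=cloud(d,K,C); v=p.max(2); z=P[...,2]
    out={}
    near=(P[...,0]>.4)&(P[...,0]<.7)&(P[...,1]>-.35)&(P[...,1]<.2)
    m=near&(v<80)&(z>.068)&(z<.1)
    n,l,s,c=cv2.connectedComponentsWithStats(m.astype(np.uint8))
    for i in range(1,n):
        if s[i,4]>100:
            q=P[l==i]; zt=np.percentile(q[:,2],97); top=q[q[:,2]>zt-.006]
            b=cv2.minAreaRect((top[:,:2]*1000).astype(np.float32)); print('dark',c[i].round(),s[i,4],'ztop',zt.round(4),np.round(b[0],1),np.round(b[1],1),round(b[2],1))
    return P
E
python3 - <<'E'
from mag import *
f=np.load('w1.npz'); p,d,K,C=[f[k] for k in 'pdKC']
P=meas(p,d,K,C)
for uv in [(255,145),(163,145),(426,270),(300,120),(300,200),(420,180),(420,120),(80,160)]: print(uv,P[uv[1],uv[0]].round(4))
m=(p.min(2)>215).astype(np.uint8); n,l,s,c=cv2.connectedComponentsWithStats(m); i=1+s[1:,4].argmax(); print(s[i])
cn=max(cv2.findContours((l==i).astype(np.uint8),0,1)[0],key=len); hull=cv2.convexHull(cn)[:,0]
b=cv2.minAreaRect((ray(hull,.063,K,C)[:,:2]*1000).astype(np.float32)); print('sheet',b)
c=ray([(151,98),(391,100),(385,213),(162,212)],.063,K,C);print(c.round(4), 'pad',ray((426,274),.062,K,C))
v=p.max(2); pm=(v>100)&(np.abs(P[...,2]-.06)<.012); vv,uu=np.indices(v.shape); pm&=(uu>408)&(uu<445)&(vv>255)&(vv<300); q=P[pm]
print('padcloud',cv2.minAreaRect((q[:,:2]*1000).astype(np.float32)),np.median(q,0))
E
```

```text
dark [163. 159.] 646 ztop 0.0851 [561.8 -52.4] [ 9.9 31.4] 86.5
(255, 145) [ 0.57   -0.1257  0.0907]
(163, 145) [ 0.5723 -0.0563  0.083 ]
(426, 270) [ 0.4548 -0.2612  0.061 ]
(300, 120) [ 0.5853 -0.158   0.0619]
(300, 200) [ 0.5221 -0.1546  0.0629]
(420, 180) [ 0.5292 -0.2602  0.0331]
(420, 120) [ 0.5804 -0.2582  0.0337]
(80, 160) [0.5593 0.0365 0.0335]
[  150    98   241   115 21222]
sheet ((557.6067504882812, -133.6650848388672), (183.66163635253906, 88.51914978027344), 87.046630859375)
[[ 0.6063 -0.0452  0.063 ]
 [ 0.5971 -0.2283  0.063 ]
 [ 0.5082 -0.2246  0.063 ]
 [ 0.5168 -0.0396  0.063 ]] pad [[ 0.45147458 -0.26105367  0.062     ]]
padcloud ((454.062255859375, -261.7703857421875), (21.91449737548828, 25.925853729248047), 87.4634017944336) [ 0.45333521 -0.2609569   0.06075881]
```

```bash
python3 - <<'E'
from h import *
print(togo([.5615,-.0525,.10],1.5196),togo([.5615,-.0525,.067],1.5196))
E
```

```text
([40.7, -116.7, 146.7], [-0.001, 0.002, 0.009]) ([40.8, -116.7, 179.7], [-0.001, 0.002, 0.009])
```

Request:
play_rows(
  deltas=[
    [40,[15,-45,30],[0,0.002,0.009]],
    [40,[30,-90,60],[0,0.002,0.009]],
    [40,[41,-117,90],[0,0.002,0.009]],
    [40,[41,-117,130],[0,0.002,0.009]],
    [40,[41,-117,146],[0,0.002,0.009]],
    [40,[41,-117,146],[0,0.002,0.009]],
  ],
)

```text
clock: 2.33
tcp_pos: [0.5608, -0.0539, 0.1]
orientation: [3.14, -0.084, -0.003]
contact_force: [-0.3, -0.4, 0.3]
grip_width: 0.0399
```

```bash
python3 - <<'E'
from h import *
p,d,K,C=grab('wrist'); save(p,'w2.png')
from mag import meas
meas(p,d,K,C)
print(togo([.5615,-.0525,.067],1.5196))
E
```

```text
dark [308. 294.] 1194 ztop 0.0851 [562.  -51.3] [ 9.3 31.6] 87.0
dark [469. 303.] 1448 ztop 0.0909 [ 554.6 -121.9] [ 9.3 22.5] 88.1
([-0.4, -1.1, 34.2], [-0.0, -0.001, -0.002])
```

View pics/w2.png

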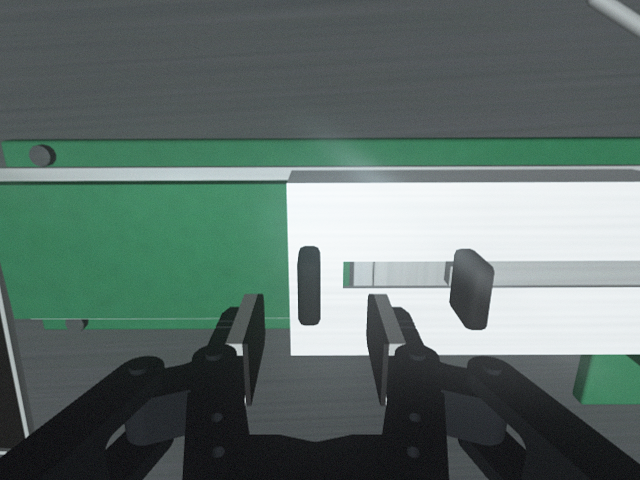

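The fingers at u≈262 and u≈370 straddle the handle at u≈308, so I descend and grip.

Request:
play_rows(
  deltas=[
    [40,[0,-1,15],[0,0,0]],
    [40,[0,-1.5,33],[0,0,0]],
    [40,[0,-1.5,33],[0,0,0]],
    [8,[0,-1.5,33],[0,0,0]],
    [5,[0,-1.5,33],[0,0,0]],
    [5,[0,-1.5,33],[0,0,0]],
    [5,[0,-1.5,33],[0,0,0]],
  ],
  squeeze=40,
)

```text
clock: 3.25
tcp_pos: [0.5623, -0.052, 0.0687]
orientation: [-3.14, 0.083, -0.002]
contact_force: [-1.2, 1.2, 2.7]
grip_width: 0.0087
```

```bash
python3 - <<'E'
from h import *
T=pose(); print(T.round(4), r.get_obs()['contact_force'])
u=np.array([.0512,.9987,0]); print(togo(T[:3,3]+.160*u))
E
```

```text
[[ 9.986e-01 -5.310e-02  1.400e-03  5.623e-01]
 [-5.310e-02 -9.986e-01  0.000e+00 -5.200e-02]
 [ 1.400e-03 -1.000e-04 -1.000e+00  6.870e-02]
 [ 0.000e+00  0.000e+00  0.000e+00  1.000e+00]] [-1.16981549  1.17100647  2.66267792]
[-0.3, -160.0, 0.0]
```

Request:
play_rows(
  deltas=[
    [5,[0,-25,0],[0,0,0]],
    [5,[0,-50,0],[0,0,0]],
    [5,[0,-75,0],[0,0,0]],
    [5,[0,-100,0],[0,0,0]],
    [5,[0,-125,0],[0,0,0]],
    [5,[0,-145,0],[0,0,0]],
    [5,[0,-158,0],[0,0,0]],
    [5,[0,-159,0],[0,0,0]],
  ],
)

```text
clock: 4.25
tcp_pos: [0.5702, 0.1062, 0.0687]
orientation: [3.139, -0.083, 0.0]
contact_force: [-3.3, -5.1, 5.6]
grip_width: 0.0088
```

Request:
play_rows(
  deltas=[
    [40,[0,0,0],[0,0,0]],
    [40,[0,0,0],[0,0,0]],
    [40,[0,0,-20],[0,0,0]],
    [40,[0,20,-70],[0,0,0]],
    [40,[-40,80,-110],[0,0,0]],
    [40,[-50,130,-130],[0,0,0]],
    [40,[-50,160,-130],[0,0,0]],
    [40,[-50,160,-130],[0,0,0]],
  ],
)

```text
clock: 5.25
tcp_pos: [0.5118, -0.0545, 0.1998]
orientation: [3.137, -0.094, 0.003]
contact_force: [-0.4, 0.1, -0.2]
grip_width: 0.04
```

```bash
python3 - <<'E'
from mag import *
p,d,K,C=grab('wrist'); save(p,'w3.png'); np.savez('w3.npz',p=p,d=d,K=K,C=C)
meas(p,d,K,C)
E
```

```text
dark [416. 152.] 974 ztop 0.0911 [ 558.2 -122.7] [ 9.9 28.9] 87.6
dark [ 63. 155.] 1371 ztop 0.0853 [570.  105.1] [11.3 31.3] 86.2
```

View pics/w3.png

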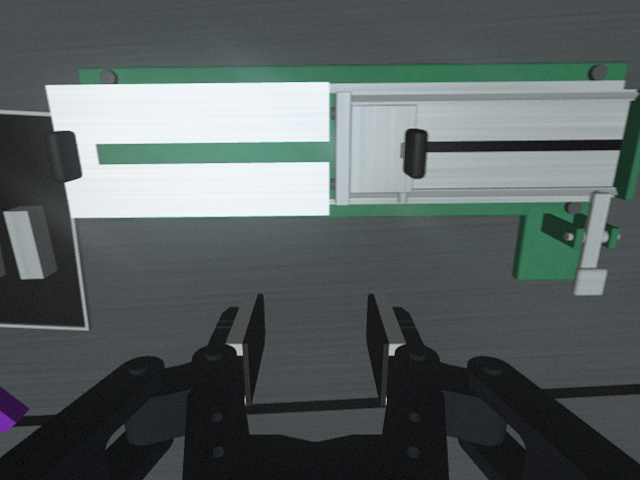

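The cover is fully open, with its handle at (65,155). The stop is at u≈335–351 and the follower grip at (416,152).

```bash
python3 - <<'E'
from h import *
f=np.load('w3.npz'); p,d,K,C=[f[k] for k in 'pdKC']
print('stop inner top',ray([(351,94),(351,203)],.057,K,C).round(4)); print('follower rear guide ends',ray([(590,295-13)],.062,K,C))
ax=(0.5603,-.0825)
print(togo([.5583,-.1227,.11],1.5190),togo([.5583,-.1227,.070],1.5190))
E
```

```text
stop inner top [[ 0.5968 -0.0843  0.057 ]
 [ 0.5226 -0.0817  0.057 ]]
follower rear guide ends [[ 0.45182671 -0.25914277  0.062     ]]
([50.1, 67.9, 89.5], [0.002, -0.001, -0.005]) ([50.0, 67.8, 129.5], [0.002, -0.001, -0.005])
```

Request:
play_rows(
  deltas=[
    [40,[25,34,30],[0.002,0,-0.005]],
    [40,[50,68,65],[0.002,0,-0.005]],
    [40,[50,68,100],[0.002,0,-0.005]],
    [40,[50,68,129],[0.002,0,-0.005]],
    [40,[50,68,129],[0.002,0,-0.005]],
    [6,[50,68,129],[0.002,0,-0.005]],
    [5,[50,68,129],[0.002,0,-0.005]],
    [5,[50,68,129],[0.002,0,-0.005]],
  ],
  squeeze=90,
)

```text
clock: 6.3
tcp_pos: [0.5595, -0.1227, 0.0722]
orientation: [-3.14, 0.08, -0.007]
contact_force: [-1.7, 1.9, 6.7]
grip_width: 0.0077
```

Request:
play_rows(
  deltas=[
    [5,[0,0,0],[0,0,0]],
    [5,[0,20,0],[0,0,0]],
    [5,[0,45,0],[0,0,0]],
    [5,[0,70,0],[0,0,0]],
    [5,[0,95,0],[0,0,0]],
    [5,[0,120,0],[0,0,0]],
    [5,[0,140,0],[0,0,0]],
    [5,[0,152,0],[0,0,0]],
  ],
)

```text
clock: 7.3
tcp_pos: [0.5525, -0.2649, 0.0719]
orientation: [-3.128, 0.072, -0.003]
contact_force: [-3.3, 19.7, 14.7]
grip_width: 0.0075
```

```bash
python3 - <<'E'
from mag import *
print(pose().round(4), r.get_obs()['contact_force'],r.get_obs()['grip_width'])
p,d,K,C=grab('top'); P=meas(p,d,K,C)
E
```

```text
[[ 0.9989 -0.046   0.0023  0.5525]
 [-0.046  -0.9989  0.0123 -0.2649]
 [ 0.0017 -0.0124 -0.9999  0.0719]
 [ 0.      0.      0.      1.    ]] [-3.25158175 19.72982296 14.70905528] 0.007527586986425084
```

Request:
play_rows(
  deltas=[
    [5,[0,8,0],[0,0,0]],
    [5,[0,14,0],[0,0,0]],
    [5,[0,17,0],[0,0,0]],
    [5,[0,17,0],[0,0,0]],
    [5,[0,17,0],[0,0,0]],
  ],
)

```text
clock: 7.98
tcp_pos: [0.5518, -0.2779, 0.0719]
orientation: [-3.123, 0.068, -0.001]
contact_force: [-0.9, 14.4, 6.2]
grip_width: 0.0086
```

Request:
play_rows(
  deltas=[
    [5,[0,3,0],[0,0,0]],
    [5,[0,3,0],[0,0,0]],
    [5,[0,-3,0],[0,0,0]],
    [5,[0,-8,0],[0,0,0]],
    [5,[0,-8,0],[0,0,0]],
  ],
)

```text
clock: 8.6
tcp_pos: [0.5522, -0.2713, 0.0722]
orientation: [-3.125, 0.07, -0.002]
contact_force: [0.8, -2.6, -2.0]
grip_width: 0.0078
```

Request:
play_rows(
  deltas=[
    [40,[0,0,0],[0,0,0]],
    [40,[0,0,0],[0,0,0]],
    [40,[0,0,-20],[0,0,0]],
    [40,[0,-20,-70],[0,0,0]],
    [40,[0,-70,-100],[0,0,0]],
    [40,[0,-120,-110],[0,0,0]],
    [40,[0,-150,-110],[0,0,0]],
    [40,[0,-150,-110],[0,0,0]],
  ],
)

```text
clock: 9.6
tcp_pos: [0.5595, -0.1198, 0.1866]
orientation: [-3.124, 0.061, -0.005]
contact_force: [0.3, -0.6, -0.4]
grip_width: 0.0398
```

```bash
python3 - <<'E'
from mag import *
print(pose().round(4), r.get_obs()['joints'].round(3))
p,d,K,C=grab('wrist'); P=meas(p,d,K,C); save(p,'w4.png')
print(togo([.47,.25,.25],np.pi/2-.05),togo([.47,.25,.25],-.05))
E
```

```text
[[ 0.9992 -0.0391  0.0038  0.5595]
 [-0.0392 -0.9991  0.0169 -0.1198]
 [ 0.0031 -0.0171 -0.9998  0.1866]
 [ 0.      0.      0.      1.    ]] [ 0.266  0.365 -0.194  1.841  0.064  0.94  -1.562]
dark [555. 239.] 1534 ztop 0.0909 [ 551.1 -271.1] [10.1 29.5] 87.0
([-104.6, -369.1, -58.3], [-0.016, -0.002, 0.008]) ([-104.6, -369.1, -58.3], [-0.011, -0.014, -1.563])
```

View pics/w4.png

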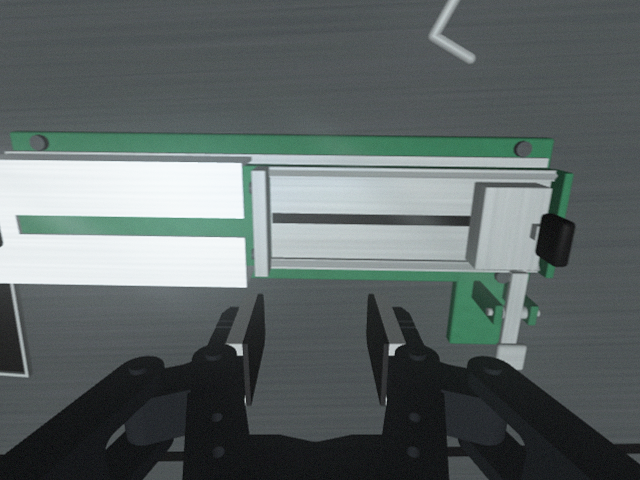

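The follower is held back at about 0.149 (grip at (556,240)) and the track is empty. Now to the tray, with a quarter turn so that the jaws lie along world x.

Request:
play_rows(
  deltas=[
    [70,[-10,-40,-30],[0,0,0.18]],
    [70,[-20,-85,-60],[0,0,0.36]],
    [70,[-30,-130,-60],[0,0,0.54]],
    [70,[-40,-180,-60],[0,0,0.72]],
    [70,[-50,-230,-60],[0,0,0.9]],
    [70,[-55,-280,-60],[0,0,1.08]],
    [70,[-60,-330,-60],[0,0,1.26]],
    [70,[-60,-370,-60],[0,0,1.44]],
  ],
)

```text
clock: 10.65
tcp_pos: [0.5152, 0.1541, 0.2312]
orientation: [2.642, -1.666, -0.076]
contact_force: [0.1, -0.6, -1.2]
grip_width: 0.0701
```

```bash
python3 - <<'E'
from h import *
print(pose().round(4), r.get_obs()['joints'].round(3))
print(togo([.51,.25,.25],-.05))
E
```

```text
[[ 0.4304 -0.9012 -0.0504  0.5152]
 [-0.9021 -0.4315  0.0115  0.1541]
 [-0.0321  0.0406 -0.9987  0.2312]
 [ 0.      0.      0.      1.    ]] [-0.793  0.295  0.498  1.878 -0.191  1.055 -2.908]
([-89.4, -35.9, -17.4], [0.048, 0.021, 0.496])
```

Joint 7 was near its limit that way round, so I turn the other way.

Request:
play_rows(
  deltas=[
    [70,[-20,-5,-5],[0,0,-0.18]],
    [70,[-40,-15,-10],[0,0,-0.36]],
    [70,[-60,-25,-15],[0,0,-0.54]],
    [70,[-80,-30,-17],[0,0,-0.72]],
    [70,[-89,-36,-17],[0,0,-0.9]],
    [70,[-89,-36,-17],[0,0,-1.08]],
    [70,[-89,-36,-17],[0,0,-1.26]],
    [70,[-89,-36,-17],[0,0,-1.44]],
  ],
)

```text
clock: 11.65
tcp_pos: [0.5113, 0.248, 0.2502]
orientation: [-3.082, -0.495, 0.074]
contact_force: [-0.3, 0.5, 0.4]
grip_width: 0.07
```

```bash
python3 - <<'E'
from h import *
print(pose().round(4), r.get_obs()['joints'].round(3))
print(togo([.51,.25,.25],-.05))
E
```

```text
[[ 0.9486  0.3125 -0.0499  0.5113]
 [ 0.3134 -0.9495  0.0114  0.248 ]
 [-0.0438 -0.0264 -0.9987  0.2502]
 [ 0.      0.      0.      1.    ]] [-0.696  0.307  0.194  1.776 -0.104  1.105 -1.714]
([-0.6, -2.3, 0.2], [-0.049, 0.023, -1.202])
```

Request:
play_rows(
  deltas=[
    [70,[0,-1,0],[-0.008,0.004,-0.18]],
    [70,[0,-2,0],[-0.015,0.007,-0.36]],
    [70,[0,-2,0],[-0.022,0.01,-0.54]],
    [70,[0,-2,0],[-0.03,0.014,-0.72]],
    [70,[0,-2,0],[-0.037,0.017,-0.9]],
    [70,[0,-2,0],[-0.044,0.021,-1.08]],
    [70,[0,-2,0],[-0.049,0.023,-1.2]],
    [70,[0,-2,0],[-0.049,0.023,-1.2]],
  ],
)

```text
clock: 12.65
tcp_pos: [0.5115, 0.2484, 0.2506]
orientation: [-2.282, -2.159, -0.001]
contact_force: [-0.0, 0.3, -0.0]
grip_width: 0.0702
```

```bash
cat > tray.py <<'E'
from h import *
def blanks(p,K,C,zone,sat=40,thr=110,z=.023,show=True):
    hsv=cv2.cvtColor(p,cv2.COLOR_RGB2HSV)
    m=((hsv[...,2]>thr)&(hsv[...,1]<sat)).astype(np.uint8)
    res=[]
    for c in cv2.findContours(m,cv2.RETR_EXTERNAL,cv2.CHAIN_APPROX_NONE)[0]:
        if len(c)<30: continue
        w=ray(c[:,0],z,K,C)[:,:2]; (cx,cy),(a,b),t=cv2.minAreaRect((w*1000).astype(np.float32))
        if not(zone[0]<cx/1e3<zone[1] and zone[2]<cy/1e3<zone[3]): continue
        if max(a,b)<40 or max(a,b)>90 or min(a,b)<12: continue
        if b>a: t+=90
        t=(t+90)%180-90
        res.append((cx,cy,max(a,b),min(a,b),t)); print(np.round(res[-1],1), 'px',c[:,0].mean(0).round())
    return res
E
python3 - <<'E'
from tray import *
print(pose().round(4), r.get_obs()['joints'].round(3))
p,d,K,C=grab('wrist'); save(p,'w5.png'); blanks(p,K,C,(.41,.63,.14,.42))
E
```

```text
[[ 5.560e-02  9.985e-01  3.000e-04  5.115e-01]
 [ 9.985e-01 -5.560e-02  4.000e-04  2.484e-01]
 [ 4.000e-04  2.000e-04 -1.000e+00  2.506e-01]
 [ 0.000e+00  0.000e+00  0.000e+00  1.000e+00]] [-5.580e-01  2.840e-01 -5.000e-03  1.793e+00  1.000e-03  1.063e+00
 -6.190e-01]
```

View pics/w5.png

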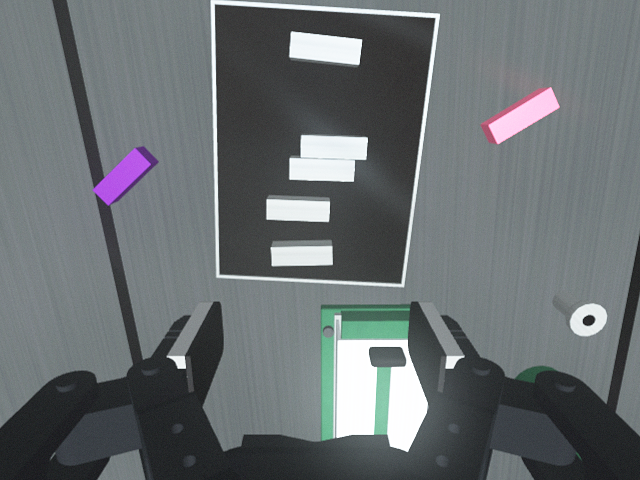

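The tray still holds five blanks, at px (325,48), (335,147), (322,169), (298,209) and (302,254). One has been knocked against another (147/169). The pink and purple bars are outside the tray.

```bash
sed -i 's/RETR_EXTERNAL/RETR_LIST/' tray.py
python3 - <<'E'
from tray import *
p,d,K,C=grab('wrist'); 
for t in (150,190,215): print(t); blanks(p,K,C,(.41,.63,.14,.42),thr=t)
E
```

```text
150
[494.6 189.5  59.8  20.4  -2.1] px [302. 256.]
[494.3 235.   59.9  20.6  -5.5] px [298. 210.]
[524.7 281.7  69.9  40.6  -5. ] px [328. 158.]
[526.9 373.   60.   20.1  -9. ] px [325.  48.]
190
[495.  189.4  59.1  20.   -2.1] px [302. 256.]
[494.7 235.   58.7  20.1  -5.6] px [298. 210.]
[525.  281.4  68.7  40.5  -5.3] px [328. 158.]
[527.1 373.1  59.4  19.9  -9.1] px [325.  48.]
215
[495.1 189.3  58.8  18.7  -3.3] px [302. 256.]
[494.6 234.8  58.7  19.8  -5.6] px [298. 210.]
[525.  281.4  68.8  40.1  -5. ] px [327. 158.]
[527.1 373.1  59.2  19.7  -9. ] px [325.  48.]
```

```bash
python3 - <<'E'
from h import *
print(togo([.495,.1895,.04],-.037),togo([.495,.1895,.006],-.037))
E
```

```text
([-60.3, -12.9, 210.5], [0.0, -0.0, -0.019]) ([-60.4, -12.9, 244.5], [0.0, -0.0, -0.019])
```

Request:
play_rows(
  deltas=[
    [76,[-30,-6,50],[0,0,-0.019]],
    [76,[-60,-13,100],[0,0,-0.019]],
    [76,[-60,-13,155],[0,0,-0.019]],
    [76,[-60,-13,210],[0,0,-0.019]],
    [76,[-60,-13,235],[0,0,-0.019]],
    [76,[-60,-13,244.5],[0,0,-0.019]],
    [76,[-60,-13,244.5],[0,0,-0.019]],
    [58,[-60,-13,244.5],[0,0,-0.019]],
  ],
  squeeze=60,
)

```text
clock: 13.75
tcp_pos: [0.4959, 0.1902, 0.0072]
orientation: [2.263, 2.179, 0.004]
contact_force: [0.2, -1.3, 7.2]
grip_width: 0.0598
```

Request:
play_rows(
  deltas=[
    [55,[0,0,0],[0,0,0]],
    [55,[0,0,0],[0,0,0]],
    [55,[0,0,-40],[0,0,0]],
    [55,[0,0,-90],[0,0,0]],
    [55,[0,0,-90],[0,0,0]],
  ],
)

```text
clock: 14.38
tcp_pos: [0.4984, 0.1913, 0.1009]
orientation: [2.261, 2.177, 0.016]
contact_force: [-0.0, 0.5, -2.4]
grip_width: 0.0579
```

```bash
cat > goal.py <<'E'
from h import *
O=np.array([.5603,-.0828]); U=np.array([.0512,.9987]); X=np.array([.9987,-.0512])
def mag(x,y): return O+X*x+U*y
def place(y,z=.037,dx=0):
    q=mag(dx,y); print('above',togo([*q,.10],-.0513),'down',togo([*q,z],-.0513))
E
python3 - <<'E'
from goal import *
print(pose().round(4)); place(-.0155)
E
```

```text
[[ 0.038   0.9992  0.0091  0.4984]
 [ 0.9993 -0.0381  0.0048  0.1913]
 [ 0.0052  0.0089 -0.9999  0.1009]
 [ 0.      0.      0.      1.    ]]
above ([-287.0, 72.1, 0.1], [0.009, -0.005, 0.013]) down ([-287.4, 71.5, 63.1], [0.009, -0.005, 0.013])
```

Request:
play_rows(
  deltas=[
    [55,[-45,15,-20],[0.009,-0.005,0.013]],
    [55,[-100,30,-25],[0.009,-0.005,0.013]],
    [55,[-160,45,-25],[0.009,-0.005,0.013]],
    [55,[-220,60,-25],[0.009,-0.005,0.013]],
    [55,[-270,70,-25],[0.009,-0.005,0.013]],
    [55,[-290,72,-20],[0.009,-0.005,0.013]],
    [55,[-290,72,0],[0.009,-0.005,0.013]],
    [55,[-290,72,0],[0.009,-0.005,0.013]],
  ],
)

```text
clock: 15.38
tcp_pos: [0.5571, -0.1012, 0.0976]
orientation: [-2.275, -2.161, 0.005]
contact_force: [-0.1, -0.2, -3.3]
grip_width: 0.0582
```

```bash
python3 - <<'E'
from goal import *
place(-.018,.039); p,d,K,C=grab('wrist'); save(p,'w6.png'); print(r.get_obs()['grip_width'])
E
```

```text
above ([0.5, 2.3, -2.4], [-0.005, -0.0, -0.0]) down ([0.5, 2.6, 58.6], [-0.005, -0.0, -0.0])
0.05826051802997493
```

View pics/w6.png

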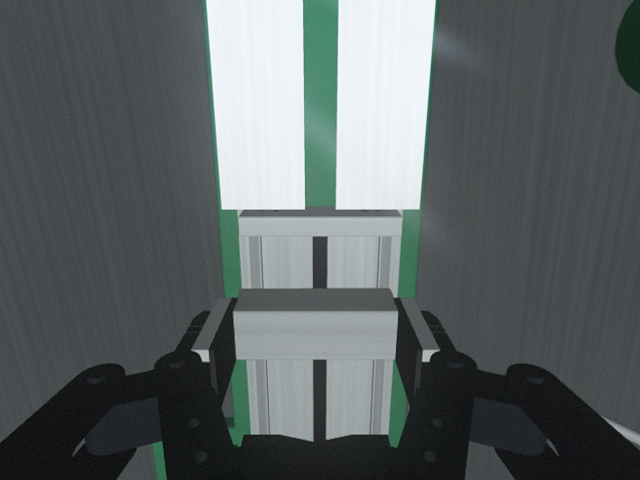

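The blank is held centred at u≈315. The slot and stop are centred at u≈320, which agrees with the computed +2.5 mm, so I lower it.

Request:
play_rows(
  deltas=[
    [55,[0.5,2.5,0],[-0.005,0,0]],
    [55,[0.5,2.5,20],[-0.005,0,0]],
    [55,[0.5,2.5,45],[-0.005,0,0]],
    [55,[0.5,2.5,56],[-0.005,0,0]],
    [55,[0.5,2.5,58.5],[-0.005,0,0]],
    [55,[0.5,2.5,58.5],[-0.005,0,0]],
  ],
)

```text
clock: 16.18
tcp_pos: [0.5605, -0.1004, 0.0407]
orientation: [2.276, 2.164, 0.003]
contact_force: [-1.9, -0.2, -2.0]
grip_width: 0.0583
```

```bash
python3 - <<'E'
from goal import *
place(-.018,.038)
E
```

```text
above ([-0.4, -1.0, -59.3], [0.002, -0.0, 0.001]) down ([-0.4, -1.1, 2.7], [0.002, -0.0, 0.001])
```

Request:
play_rows(
  deltas=[
    [55,[0,-1,2.5],[0,0,0]],
    [55,[0,-1,3],[0,0,0]],
    [68,[0,-1,3],[0,0,0]],
    [68,[0,-1,3],[0,0,0]],
    [68,[0,-1,0],[0,0,0]],
    [68,[0,-1,-30],[0,0,0]],
    [72,[0,-1,-80],[0,0,0]],
    [72,[0,-1,-80],[0,0,0]],
  ],
)

```text
clock: 17.18
tcp_pos: [0.5624, -0.1009, 0.1247]
orientation: [2.272, 2.159, 0.011]
contact_force: [0.4, -0.7, -0.0]
grip_width: 0.0719
```

```bash
python3 - <<'E'
from goal import *
p,d,K,C=grab('wrist'); save(p,'w7.png'); P=cloud(d,K,C); 
q=P.reshape(-1,3); l=np.c_[(q[:,:2]-O)@X,(q[:,:2]-O)@U,q[:,2]]; s=l[(abs(l[:,0])<.045)&(l[:,1]<-.003)&(l[:,1]>-.14)&(l[:,2]>.047)&(l[:,2]<.062)]
print(len(s),cv2.minAreaRect((s[:,:2]*1000).astype(np.float32)),np.median(s[:,2]))
print(togo([.4943,.235,.15],np.radians(-5.5)),r.get_obs()['grip_width'])
E
```

```text
3868 ((0.8603744506835938, -18.582597732543945), (20.796552658081055, 60.08601379394531), 89.96540069580078) 0.053182395712138314
([331.8, -83.3, -27.7], [0.006, -0.001, 0.045]) 0.07184118687865937
```

View pics/w7.png

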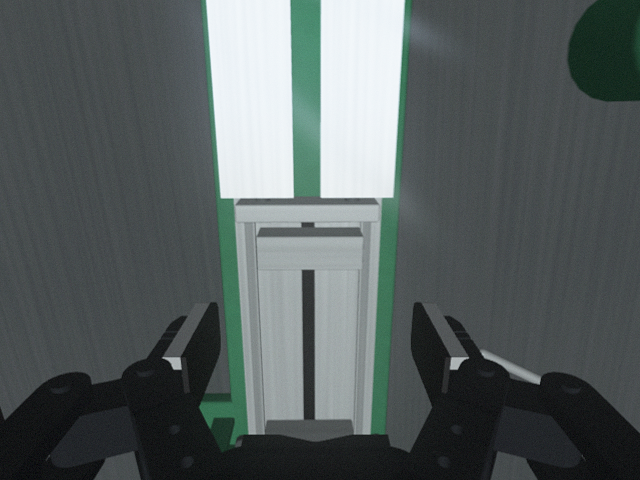

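Blank 1 lies flat against the guides: local x 0.9 mm, y −18.6, top z 0.053. On to the next.

Request:
play_rows(
  deltas=[
    [76,[50,-12,-15],[0.006,0,0.045]],
    [76,[110,-28,-28],[0.006,0,0.045]],
    [76,[170,-43,-28],[0.006,0,0.045]],
    [76,[230,-58,-28],[0.006,0,0.045]],
    [76,[290,-73,-28],[0.006,0,0.045]],
    [76,[325,-83,-28],[0.006,0,0.045]],
    [76,[332,-83,-28],[0.006,0,0.045]],
    [76,[332,-83,-28],[0.006,0,0.045]],
  ],
)

```text
clock: 18.23
tcp_pos: [0.4943, 0.2345, 0.1494]
orientation: [-2.325, -2.112, 0.002]
contact_force: [0.4, -0.3, 0.0]
grip_width: 0.0759
```

```bash
cat > look.py <<'E'
import sys
from tray import *
from goal import *
p,d,K,C=grab('wrist'); B=blanks(p,K,C,(.41,.63,.14,.42),thr=190)
B=[b for b in B if b[3]<26 and 55<b[2]<66]
i=int(sys.argv[1]) if len(sys.argv)>1 else np.argmin([b[1] for b in B])
if B:
    b=sorted(B,key=lambda b:b[1])[i]; print('go',togo([b[0]/1e3,b[1]/1e3,.0055],np.radians(b[4])))
E
python3 look.py
```

```text
[494.3 234.6  59.4  19.4  -5.6] px [315. 224.]
[524.7 280.8  69.3  39.9  -5.6] px [355. 151.]
go ([1.1, -0.4, 144.0], [-0.001, 0.001, -0.0])
```

Request:
play_rows(
  deltas=[
    [76,[0.5,0,55],[0,0,0]],
    [76,[0.5,0,110],[0,0,0]],
    [76,[0.5,0,138],[0,0,0]],
    [76,[0.5,0,144],[0,0,0]],
    [76,[0.5,0,144],[0,0,0]],
    [58,[0.5,0,144],[0,0,0]],
    [55,[0.5,0,144],[0,0,0]],
    [55,[0.5,0,144],[0,0,0]],
  ],
)

```text
clock: 19.27
tcp_pos: [0.4959, 0.2341, 0.0074]
orientation: [2.327, 2.109, 0.002]
contact_force: [-0.6, -1.2, 6.2]
grip_width: 0.0583
```

Request:
play_rows(
  deltas=[
    [55,[0,0,-40],[0,0,0]],
    [55,[0,0,-90],[0,0,0]],
    [55,[0,0,-110],[0,0,0]],
    [55,[0,0,-110],[0,0,0]],
  ],
)

```text
clock: 19.77
tcp_pos: [0.497, 0.2348, 0.1199]
orientation: [2.326, 2.109, 0.01]
contact_force: [0.4, -0.7, -2.0]
grip_width: 0.0581
```

```bash
python3 -c "
from goal import *
place(-.044,.039)"
```

```text
above ([-353.9, 96.0, 19.3], [0.006, -0.003, -0.047]) down ([-354.1, 95.6, 80.3], [0.006, -0.003, -0.047])
```

Request:
play_rows(
  deltas=[
    [55,[-55,15,0],[0.006,-0.003,-0.047]],
    [55,[-115,31,0],[0.006,-0.003,-0.047]],
    [55,[-175,47,0],[0.006,-0.003,-0.047]],
    [55,[-235,64,0],[0.006,-0.003,-0.047]],
    [55,[-295,80,0],[0.006,-0.003,-0.047]],
    [55,[-340,93,0],[0.006,-0.003,-0.047]],
    [55,[-354,96,10],[0.006,-0.003,-0.047]],
    [55,[-354,96,20],[0.006,-0.003,-0.047]],
  ],
)

```text
clock: 20.78
tcp_pos: [0.5571, -0.1274, 0.0978]
orientation: [-2.278, -2.161, 0.001]
contact_force: [-0.0, 0.5, -1.6]
grip_width: 0.0583
```

```bash
cat > held.py <<'E'
import sys
from goal import *
place(float(sys.argv[1]),float(sys.argv[2]))
T=pose(); p,d,K,C=grab('wrist'); P=cloud(d,K,C).reshape(-1,3)
l=(P-T[:3,3])@T[:3,:3]
s=l[(abs(l[:,0])<.03)&(abs(l[:,1])<.028)&(l[:,2]>-.025)&(l[:,2]<.02)]
if len(s)>50:
    t=s[s[:,2]<np.percentile(s[:,2],5)+.006]
    print('held(tool mm)',np.round(cv2.minAreaRect((t[:,:2]*1000).astype(np.float32))[0],1),np.round(cv2.minAreaRect((t[:,:2]*1000).astype(np.float32))[1:][0],1),'top z',np.median(t[:,2]).round(4),'grip',r.get_obs()['grip_width'])
else: print('NOT HELD',len(s))
E
python3 held.py -.044 .039
```

```text
above ([0.7, 0.9, -2.2], [-0.002, -0.0, -0.002]) down ([0.7, 1.0, 58.8], [-0.002, -0.0, -0.002])
held(tool mm) [0.9 0. ] [21. 56.] top z -0.0147 grip 0.058241045714164316
```

Request:
play_rows(
  deltas=[
    [55,[0.5,0.5,0],[-0.002,0,-0.002]],
    [55,[0.5,0.5,25],[-0.002,0,-0.002]],
    [55,[0.5,0.5,48],[-0.002,0,-0.002]],
    [55,[0.5,0.5,58],[-0.002,0,-0.002]],
    [55,[0.5,0,60],[-0.002,0,-0.002]],
    [55,[0.5,-0.5,61],[-0.002,0,-0.002]],
    [55,[0.5,-0.5,61],[-0.002,0,-0.002]],
  ],
)

```text
clock: 21.7
tcp_pos: [0.5566, -0.123, 0.0382]
orientation: [-2.271, -2.168, -0.002]
contact_force: [-5.7, 2.0, 21.4]
grip_width: 0.0584
```

Request:
play_rows(
  deltas=[
    [68,[0,0,0.5],[0,0,0]],
    [68,[0,0,0.5],[0,0,0]],
    [68,[0,0,-3],[0,0,0]],
    [68,[0,0,-35],[0,0,0]],
    [72,[0,0,-85],[0,0,0]],
    [72,[0,0,-85],[0,0,0]],
  ],
)

```text
clock: 22.45
tcp_pos: [0.5594, -0.1238, 0.127]
orientation: [2.27, 2.167, 0.01]
contact_force: [0.8, 0.4, -0.9]
grip_width: 0.0721
```

```bash
cat > row.py <<'E'
import sys
from goal import *
p,d,K,C=grab('wrist'); P=cloud(d,K,C)[:330]; q=P.reshape(-1,3)
l=np.c_[(q[:,:2]-O)@X,(q[:,:2]-O)@U,q[:,2]]
m=((abs(l[:,0])<.045)&(l[:,1]<-.003)&(l[:,1]>-.146)&(l[:,2]>.0485)&(l[:,2]<.062)).reshape(P.shape[:2]).astype(np.uint8)
n,lab,s,c=cv2.connectedComponentsWithStats(m)
for i in range(1,n):
    if s[i,4]>300: w=l[lab.ravel()==i]; print(np.round(cv2.minAreaRect((w[:,:2]*1000).astype(np.float32))[0],1),np.round(cv2.minAreaRect((w[:,:2]*1000).astype(np.float32))[1:][0],1),round(cv2.minAreaRect((w[:,:2]*1000).astype(np.float32))[2],1),'z',np.median(w[:,2]).round(4),c[i].round())
x,y=map(float,sys.argv[1:3]); print('travel',togo([x,y,.15],np.radians(-5.3)))
E
python3 row.py .525 .283
```

```text
[ -0.3 -29.2] [41.2 62.5] 89.9 z 0.0532 [312. 228.]
travel ([404.5, -51.7, -24.2], [0.003, -0.003, 0.046])
```

Request:
play_rows(
  deltas=[
    [76,[55,-7,-10],[0.003,-0.003,0.046]],
    [76,[115,-15,-24],[0.003,-0.003,0.046]],
    [76,[175,-23,-24],[0.003,-0.003,0.046]],
    [76,[235,-31,-24],[0.003,-0.003,0.046]],
    [76,[295,-38,-24],[0.003,-0.003,0.046]],
    [76,[355,-45,-24],[0.003,-0.003,0.046]],
    [76,[395,-50,-24],[0.003,-0.003,0.046]],
    [76,[405,-52,-24],[0.003,-0.003,0.046]],
  ],
)

```text
clock: 23.5
tcp_pos: [0.5228, 0.2869, 0.1482]
orientation: [-2.315, -2.121, 0.003]
contact_force: [0.1, -1.0, -1.5]
grip_width: 0.0765
```

```bash
cat > pair.py <<'E'
from tray import *
p,d,K,C=grab('wrist'); B=blanks(p,K,C,(.41,.63,.14,.42),thr=190)
b=[b for b in B if b[3]>30][0]; t=np.radians(b[4]); a=np.array([np.cos(t),np.sin(t)]); n=np.array([-a[1],a[0]]); c=np.array(b[:2])/1e3
for e in(1,-1):
    u=c+a*(b[2]/2-30)/1e3+n*e*.01; l=c-a*(b[2]/2-30)/1e3-n*e*.01
    print(e,proj([*u,.023],K,C),proj([*l,.023],K,C))
u=c+a*(b[2]/2-30)/1e3+n*.0125; print('go',togo([*u,.0055],t))
save(p[60:360,150:550],'w8.png')
E
python3 pair.py
```

```text
[524.6 281.8  69.4  39.8  -5.1] px [318. 231.]
[527.  373.3  59.5  19.8  -9.1] px [310.  92.]
1 [[325.82117455 218.10947091]] [[312.13972989 245.77615622]]
-1 [[325.60654445 245.77839443]] [[312.06233613 218.10869845]]
go ([8.3, 7.0, 142.8], [-0.002, 0.001, -0.0])
```

View pics/w8.png

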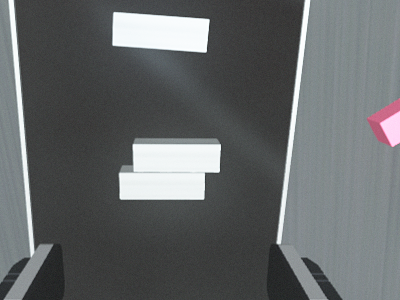

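The pair is confirmed: the upper blank at (327,218) is shifted to +x over the lower at (312,246). I grasp the upper one, 2.5 mm off centre, away from its neighbour.

Request:
play_rows(
  deltas=[
    [76,[8,7,50],[0,0,0]],
    [76,[8,7,105],[0,0,0]],
    [76,[8,6.5,137],[0,0,0]],
    [76,[8,6.5,143],[0,0,0]],
    [76,[8,6.5,143],[0,0,0]],
    [58,[8,6.5,143],[0,0,0]],
    [55,[8,6.5,143],[0,0,0]],
    [55,[8,6.5,143],[0,0,0]],
  ],
)

```text
clock: 24.55
tcp_pos: [0.5314, 0.294, 0.0074]
orientation: [-2.318, -2.12, -0.002]
contact_force: [-0.3, -1.7, 6.7]
grip_width: 0.0582
```

Request:
play_rows(
  deltas=[
    [55,[0,0,-40],[0,0,0]],
    [55,[0,0,-90],[0,0,0]],
    [55,[0,0,-110],[0,0,0]],
    [55,[0,0,-110],[0,0,0]],
  ],
)

```text
clock: 25.05
tcp_pos: [0.5326, 0.2946, 0.1198]
orientation: [2.318, 2.12, 0.009]
contact_force: [-0.2, 0.5, -2.3]
grip_width: 0.0582
```

```bash
python3 held.py -.070 .040
```

```text
above ([-443.5, 63.7, 18.3], [0.005, -0.004, -0.038]) down ([-443.7, 63.4, 78.3], [0.005, -0.004, -0.038])
held(tool mm) [-2.3  0. ] [56.  21.7] top z -0.0147 grip 0.0580933025229496
```

Request:
play_rows(
  deltas=[
    [55,[-55,8,0],[0.005,-0.004,-0.038]],
    [55,[-115,16,0],[0.005,-0.004,-0.038]],
    [55,[-175,25,0],[0.005,-0.004,-0.038]],
    [55,[-235,34,0],[0.005,-0.004,-0.038]],
    [55,[-295,42,0],[0.005,-0.004,-0.038]],
    [55,[-355,51,0],[0.005,-0.004,-0.038]],
    [55,[-415,60,0],[0.005,-0.004,-0.038]],
    [55,[-442,63,5],[0.005,-0.004,-0.038]],
  ],
)

```text
clock: 26.1
tcp_pos: [0.5537, -0.1566, 0.1109]
orientation: [-2.282, -2.158, 0.009]
contact_force: [0.3, 0.9, -2.3]
grip_width: 0.0585
```

Request:
play_rows(
  deltas=[
    [55,[0,0,10],[0,0,0]],
    [55,[0,0,10],[0,0,0]],
  ],
)

```text
clock: 26.35
tcp_pos: [0.5519, -0.1552, 0.0987]
orientation: [-2.279, -2.156, 0.013]
contact_force: [-0.1, 1.4, -2.4]
grip_width: 0.0581
```

```bash
python3 held.py -.070 .040
```

```text
above ([2.8, 4.6, -1.3], [-0.009, 0.002, -0.004]) down ([2.9, 5.2, 58.7], [-0.009, 0.002, -0.004])
held(tool mm) [-2.6  0. ] [56.  21.8] top z -0.0148 grip 0.057839301889978906
```

Request:
play_rows(
  deltas=[
    [55,[2,4.5,0],[-0.009,0.002,-0.004]],
    [55,[2,4.5,25],[-0.009,0.002,-0.004]],
    [55,[2,4.5,45],[-0.009,0.002,-0.004]],
    [55,[2,4.5,55],[-0.009,0.002,-0.004]],
    [55,[2,4.5,57],[-0.009,0.002,-0.004]],
    [55,[2,4.5,57],[-0.009,0.002,-0.004]],
  ],
)

```text
clock: 27.15
tcp_pos: [0.5575, -0.1527, 0.043]
orientation: [2.274, 2.164, 0.002]
contact_force: [-0.1, -0.7, -1.4]
grip_width: 0.0579
```

```bash
python3 held.py -.070 .040
```

```text
above ([-0.0, -0.6, -57.0], [0.002, 0.0, 0.002]) down ([-0.0, -0.8, 3.0], [0.002, 0.0, 0.002])
held(tool mm) [8.3 0. ] [56.  43.3] top z -0.0144 grip 0.05794596044915464
```

Request:
play_rows(
  deltas=[
    [55,[0,-0.7,2],[0,0,0]],
    [55,[0,-0.7,3],[0,0,0]],
    [55,[0,-0.7,3],[0,0,0]],
    [68,[0,-0.7,3],[0,0,0]],
    [68,[0,-0.7,3],[0,0,0]],
    [68,[0,-0.7,-2],[0,0,0]],
    [68,[0,-0.7,-35],[0,0,0]],
    [72,[0,-0.7,-85],[0,0,0]],
  ],
)

```text
clock: 28.2
tcp_pos: [0.5556, -0.1525, 0.1283]
orientation: [-2.276, -2.165, 0.0]
contact_force: [0.4, 0.0, 0.3]
grip_width: 0.0716
```

```bash
python3 row.py .519 .272
```

```text
[ -0.4 -29.1] [40.7 62.4] 89.8 z 0.0533 [317. 176.]
[  0.1 -72.4] [60.  20.9] 0.0 z 0.0532 [318. 252.]
travel ([423.1, -62.2, -15.5], [0.011, 0.001, 0.042])
```

Request:
play_rows(
  deltas=[
    [76,[55,-8,-10],[0.01,0,0.04]],
    [76,[115,-17,-15],[0.01,0,0.04]],
    [76,[175,-26,-15],[0.01,0,0.04]],
    [76,[235,-35,-15],[0.01,0,0.04]],
    [76,[295,-44,-15],[0.01,0,0.04]],
    [76,[355,-52,-15],[0.01,0,0.04]],
    [76,[405,-60,-15],[0.01,0,0.04]],
    [76,[423,-62,-15],[0.01,0,0.04]],
  ],
)

```text
clock: 29.25
tcp_pos: [0.518, 0.2763, 0.1499]
orientation: [2.314, 2.125, 0.002]
contact_force: [-0.1, -0.3, 0.5]
grip_width: 0.0763
```

```bash
python3 look.py 0
```

```text
[520.1 271.5  59.5  20.3  -5. ] px [319. 231.]
[526.9 373.8  59.6  20.6  -9. ] px [316.  72.]
go ([-5.6, 2.3, 144.3], [0.001, -0.001, 0.002])
```

Request:
play_rows(
  deltas=[
    [76,[-5.5,2,50],[0,0,0.002]],
    [76,[-5.5,2,105],[0,0,0.002]],
    [76,[-5.5,2,138],[0,0,0.002]],
    [76,[-5.5,2,144],[0,0,0.002]],
    [76,[-5.5,2,144],[0,0,0.002]],
    [58,[-5.5,2,144],[0,0,0.002]],
    [55,[-5.5,2,144],[0,0,0.002]],
    [55,[-5.5,2,144],[0,0,0.002]],
  ],
)

```text
clock: 30.3
tcp_pos: [0.5213, 0.272, 0.0081]
orientation: [2.316, 2.122, 0.008]
contact_force: [-0.8, -2.0, 5.0]
grip_width: 0.0584
```

Request:
play_rows(
  deltas=[
    [55,[0,0,-40],[0,0,0]],
    [55,[0,0,-90],[0,0,0]],
    [55,[0,0,-110],[0,0,0]],
    [55,[0,0,-110],[0,0,0]],
  ],
)

```text
clock: 30.8
tcp_pos: [0.5223, 0.2724, 0.121]
orientation: [2.315, 2.121, 0.017]
contact_force: [0.8, 0.7, -2.0]
grip_width: 0.0584
```

```bash
python3 held.py -.097 .040
```

```text
above ([-447.6, 72.3, 18.8], [0.009, -0.006, -0.036]) down ([-448.0, 71.8, 78.8], [0.009, -0.006, -0.036])
held(tool mm) [-1.1 -0. ] [21.5 56. ] top z -0.014 grip 0.058139115147152524
```

Request:
play_rows(
  deltas=[
    [55,[-55,9,0],[0.009,-0.006,-0.036]],
    [55,[-115,18,0],[0.009,-0.006,-0.036]],
    [55,[-175,28,0],[0.009,-0.006,-0.036]],
    [55,[-235,38,0],[0.009,-0.006,-0.036]],
    [55,[-295,48,0],[0.009,-0.006,-0.036]],
    [55,[-355,57,0],[0.009,-0.006,-0.036]],
    [55,[-415,67,0],[0.009,-0.006,-0.036]],
    [55,[-447,72,5],[0.009,-0.006,-0.036]],
  ],
)

```text
clock: 31.85
tcp_pos: [0.5526, -0.1841, 0.1115]
orientation: [-2.282, -2.158, 0.008]
contact_force: [0.7, 1.1, -1.6]
grip_width: 0.0582
```

Request:
play_rows(
  deltas=[
    [55,[0,0,10],[0,0,0]],
    [55,[0,0,10],[0,0,0]],
  ],
)

```text
clock: 32.1
tcp_pos: [0.5509, -0.1831, 0.0994]
orientation: [-2.279, -2.155, 0.012]
contact_force: [0.0, 0.6, -1.2]
grip_width: 0.0585
```

```bash
python3 held.py -.097 .040
```

```text
above ([3.7, 4.3, -0.7], [-0.009, 0.002, -0.004]) down ([3.8, 4.8, 59.3], [-0.009, 0.002, -0.004])
held(tool mm) [-1.1  0. ] [21.1 56. ] top z -0.014 grip 0.05803128761167743
```

Request:
play_rows(
  deltas=[
    [55,[2.5,4.2,0],[-0.009,0.002,-0.004]],
    [55,[2.5,4.2,25],[-0.009,0.002,-0.004]],
    [55,[2.5,4.2,45],[-0.009,0.002,-0.004]],
    [55,[2.5,4.2,55],[-0.009,0.002,-0.004]],
    [55,[2.5,4.2,57],[-0.009,0.002,-0.004]],
    [55,[2.5,4.2,57],[-0.009,0.002,-0.004]],
  ],
)

```text
clock: 32.9
tcp_pos: [0.5562, -0.1801, 0.0437]
orientation: [2.275, 2.164, 0.003]
contact_force: [-0.2, -0.5, -1.5]
grip_width: 0.0585
```

```bash
python3 -c "
from goal import *
place(-.097,.040)"
```

```text
above ([0.4, -0.7, -56.3], [0.003, -0.0, 0.001]) down ([0.3, -0.9, 3.7], [0.003, -0.0, 0.001])
```

Request:
play_rows(
  deltas=[
    [55,[0,-0.8,2],[0,0,0]],
    [55,[0,-0.8,3],[0,0,0]],
    [55,[0,-0.8,3],[0,0,0]],
    [68,[0,-0.8,3],[0,0,0]],
    [68,[0,-0.8,3],[0,0,0]],
    [68,[0,-0.8,-2],[0,0,0]],
    [68,[0,-0.8,-35],[0,0,0]],
    [72,[0,-0.8,-85],[0,0,0]],
  ],
)

```text
clock: 33.9
tcp_pos: [0.5541, -0.1797, 0.1288]
orientation: [-2.276, -2.165, -0.001]
contact_force: [0.5, -0.4, 1.1]
grip_width: 0.0719
```

```bash
python3 row.py .527 .373; python3 -c "
from h import *
print(togo([.527,.373,.15],np.radians(-9.0)))"
```

```text
[  0.9 -18.8] [60.1 19.7] 0.0 z 0.0533 [320. 105.]
[ -1.5 -39.6] [60.2 20. ] 0.1 z 0.0533 [315. 146.]
[  0.2 -72.4] [20.3 60.1] 89.9 z 0.0532 [318. 206.]
[  0.1 -98.9] [21.  60.1] 89.9 z 0.0532 [318. 251.]
travel ([551.7, -59.1, -15.0], [0.011, 0.001, 0.042])
([551.7, -59.1, -15.0], [0.011, 0.001, 0.107])
```

Request:
play_rows(
  deltas=[
    [76,[55,-6,-10],[0.01,0,0.05]],
    [76,[115,-12,-15],[0.01,0,0.1]],
    [76,[177,-19,-15],[0.01,0,0.107]],
    [76,[239,-25,-15],[0.01,0,0.107]],
    [76,[301,-32,-15],[0.01,0,0.107]],
    [76,[363,-39,-15],[0.01,0,0.107]],
    [76,[425,-46,-15],[0.01,0,0.107]],
    [76,[487,-53,-15],[0.01,0,0.107]],
  ],
)

```text
clock: 34.95
tcp_pos: [0.5297, 0.31, 0.1507]
orientation: [2.388, 2.039, 0.002]
contact_force: [1.4, 0.7, 0.0]
grip_width: 0.0759
```

Request:
play_rows(
  deltas=[
    [76,[50,-4,0],[0,0,0]],
    [76,[60,-5,0],[0,0,0]],
    [76,[60,-5,0],[0,0,0]],
  ],
)

```text
clock: 35.33
tcp_pos: [0.5341, 0.3702, 0.1506]
orientation: [2.387, 2.04, 0.002]
contact_force: [0.4, -1.0, -0.1]
grip_width: 0.0759
```

```bash
python3 look.py
```

```text
[527.1 374.7  60.1  23.6  -9.1] px [304. 220.]
go ([5.0, -8.6, 145.0], [0.002, 0.001, 0.0])
```

Request:
play_rows(
  deltas=[
    [76,[4,-8.5,50],[0,0,0]],
    [76,[4,-8.5,105],[0,0,0]],
    [76,[4,-8.5,138],[0,0,0]],
    [76,[4,-8.5,144.5],[0,0,0]],
    [76,[4,-8.5,144.5],[0,0,0]],
    [58,[4,-8.5,144.5],[0,0,0]],
    [55,[4,-8.5,144.5],[0,0,0]],
    [55,[4,-8.5,144.5],[0,0,0]],
  ],
)

```text
clock: 36.38
tcp_pos: [0.5286, 0.3744, 0.0085]
orientation: [2.389, 2.036, 0.007]
contact_force: [-0.9, -1.5, 6.6]
grip_width: 0.058
```

Request:
play_rows(
  deltas=[
    [55,[0,0,-40],[0,0,0]],
    [55,[0,0,-90],[0,0,0]],
    [55,[0,0,-110],[0,0,0]],
    [55,[0,0,-110],[0,0,0]],
  ],
)

```text
clock: 36.88
tcp_pos: [0.5288, 0.3749, 0.1202]
orientation: [2.389, 2.036, 0.012]
contact_force: [0.2, 0.5, -2.1]
grip_width: 0.0581
```

```bash
python3 held.py -.124 .040
```

```text
above ([-570.3, 116.9, 18.9], [0.008, -0.003, -0.108]) down ([-570.5, 116.4, 78.9], [0.008, -0.003, -0.108])
held(tool mm) [-1.1 -0. ] [56.1 21.6] top z -0.0136 grip 0.0580510416235334
```

Request:
play_rows(
  deltas=[
    [55,[-55,11,0],[0.008,-0.003,-0.03]],
    [55,[-115,23,0],[0.008,-0.003,-0.06]],
    [55,[-175,36,0],[0.008,-0.003,-0.108]],
    [55,[-235,48,0],[0.008,-0.003,-0.108]],
    [55,[-295,60,0],[0.008,-0.003,-0.108]],
    [55,[-355,73,0],[0.008,-0.003,-0.108]],
    [55,[-415,85,0],[0.008,-0.003,-0.108]],
    [55,[-470,96,0],[0.008,-0.003,-0.108]],
  ],
)

```text
clock: 37.92
tcp_pos: [0.5463, -0.1073, 0.116]
orientation: [-2.275, -2.161, 0.01]
contact_force: [1.2, -0.2, -1.7]
grip_width: 0.0581
```

```bash
python3 held.py -.124 .040
```

```text
above ([-98.8, 12.8, 16.1], [-0.007, 0.002, -0.0]) down ([-98.7, 13.3, 76.1], [-0.007, 0.002, -0.0])
held(tool mm) [-1. -0.] [21.6 56. ] top z -0.0136 grip 0.05812866406078226
```

Request:
play_rows(
  deltas=[
    [55,[-50,7,0],[-0.007,0.002,0]],
    [55,[-90,12,0],[-0.007,0.002,0]],
    [55,[-98.5,12.8,8],[-0.007,0.002,0]],
    [55,[-98.5,12.8,16],[-0.007,0.002,0]],
    [55,[-98.5,12.8,16],[-0.007,0.002,0]],
  ],
)

```text
clock: 38.6
tcp_pos: [0.5514, -0.2141, 0.099]
orientation: [2.285, 2.155, -0.007]
contact_force: [0.3, 0.5, -1.4]
grip_width: 0.0585
```

```bash
python3 held.py -.124 .040
```

```text
above ([7.6, 2.1, -1.0], [-0.003, 0.004, -0.008]) down ([7.9, 2.2, 59.0], [-0.003, 0.004, -0.008])
held(tool mm) [-0.9 -0. ] [21.5 56. ] top z -0.0136 grip 0.057923288770615936
```

Request:
play_rows(
  deltas=[
    [55,[7,2,0],[-0.003,0.004,-0.008]],
    [55,[7,2,15],[-0.003,0.004,-0.008]],
    [55,[7,2,35],[-0.003,0.004,-0.008]],
    [55,[7,2,50],[-0.003,0.004,-0.008]],
    [55,[7,2,56],[-0.003,0.004,-0.008]],
    [55,[7,2,56],[-0.003,0.004,-0.008]],
  ],
)

```text
clock: 39.4
tcp_pos: [0.5541, -0.2076, 0.0433]
orientation: [2.276, 2.164, 0.001]
contact_force: [0.9, -0.4, -1.6]
grip_width: 0.0581
```

```bash
python3 -c "
from goal import *
place(-.124,.040)"
```

```text
above ([0.9, -0.2, -56.7], [0.001, 0.0, 0.001]) down ([0.9, -0.2, 3.3], [0.001, 0.0, 0.001])
```

Next come release, rise and a view of the row. The fingers will then shut for the catch.

Request:
play_rows(
  deltas=[
    [55,[0.5,0,2],[0,0,0]],
    [55,[0.5,0,3],[0,0,0]],
    [55,[0.5,0,3],[0,0,0]],
    [68,[0.5,0,3],[0,0,0]],
    [68,[0.5,0,3],[0,0,0]],
    [68,[0.5,0,-2],[0,0,0]],
    [68,[0.5,0,-35],[0,0,0]],
    [72,[0.5,0,-85],[0,0,0]],
  ],
)

```text
clock: 40.4
tcp_pos: [0.553, -0.2067, 0.1283]
orientation: [-2.275, -2.163, 0.002]
contact_force: [0.3, -0.7, 0.0]
grip_width: 0.0719
```

```bash
python3 row.py .527 .373; python3 - <<'E'
from tray import *
p,d,K,C=grab('top'); blanks(p,K,C,(.41,.63,.14,.42),thr=110)
E
```

```text
[ -0.1 -29.2] [40.1 62.4] 90.0 z 0.0533 [317.  69.]
[  0.2 -72.5] [20.1 60.1] 89.8 z 0.0533 [317. 157.]
[  0.1 -98.7] [60.1 20.5] 0.1 z 0.0532 [317. 205.]
[   0.3 -125.2] [20.6 60. ] 90.0 z 0.0532 [318. 250.]
travel ([578.9, -59.8, -15.6], [0.009, 0.002, 0.041])
```

All five lie flat, and the tray detects no blank. Next is the catch pad.

```bash
python3 -c "
from goal import *
q=mag(-.1,-.184); print(q,togo([*q,.09],-.0513),togo([*q,.0525],-.0513))"
```

```text
[ 0.4510092 -0.2614408] ([-58.4, -104.3, 43.2], [0.011, 0.002, 0.0]) ([-58.3, -104.7, 80.7], [0.011, 0.002, 0.0])
```

Request:
play_rows(
  deltas=[
    [0,[-20,-30,0],[0.011,0.002,0]],
    [0,[-40,-65,0],[0.011,0.002,0]],
    [0,[-58,-98,10],[0.011,0.002,0]],
    [0,[-58,-104,35],[0.011,0.002,0]],
    [0,[-58,-104,43],[0.011,0.002,0]],
    [0,[-58,-104,43],[0.011,0.002,0]],
  ],
  squeeze=40,
)

```text
clock: 41.25
tcp_pos: [0.4519, -0.2607, 0.09]
orientation: [-2.276, -2.165, 0.001]
contact_force: [0.0, 0.2, -0.1]
grip_width: -0.0
```

```bash
python3 -c "
from goal import *
q=mag(-.1,-.184); print(q,togo([*q,.0525],-.0513)); p,d,K,C=grab('wrist'); save(p,'w9.png')"
```

```text
[ 0.4510092 -0.2614408] ([-0.8, -0.8, 37.5], [-0.0, 0.0, 0.001])
```

View pics/w9.png

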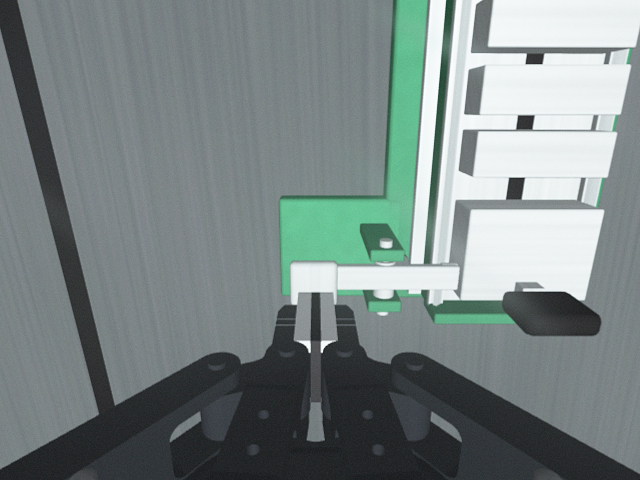

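The shut fingertips are over the pad at (314,277), so I press.

Request:
play_rows(
  deltas=[
    [0,[-0.5,-0.5,15],[0,0,0]],
    [0,[-0.5,-0.5,25],[0,0,0]],
    [0,[-0.5,-0.5,31],[0,0,0]],
    [0,[-0.5,-0.5,36],[0,0,0]],
    [0,[-0.5,-0.5,38],[0,0,0]],
    [0,[-0.5,-0.5,38],[0,0,0]],
    [0,[-0.5,-0.5,38],[0,0,0]],
  ],
)

```text
clock: 42.18
tcp_pos: [0.4508, -0.2611, 0.0523]
orientation: [-2.276, -2.164, 0.001]
contact_force: [-5.1, 2.0, 4.3]
grip_width: -0.0002
```

```bash
python3 - <<'E'
from mag import *
p,d,K,C=grab('wrist'); P=meas(p,d,K,C); print(r.get_obs()['contact_force'])
E
```

```text
dark [613. 222.] 2397 ztop 0.0901 [ 539.8 -221.7] [10.3  6.6] 78.0
dark [315. 324.] 313 ztop 0.0889 [ 451.4 -250.3] [1.6 2.8] 88.3
dark [315. 358.] 3095 ztop 0.0998 [ 451.  -254.6] [27.8 33.9] 48.7
dark [222. 355.] 112 ztop 0.0999 [ 425.4 -247.9] [2.2 9.6] 82.8
dark [407. 356.] 106 ztop 0.0999 [ 476.8 -250.4] [9.2 2.1] 0.0
[-4.60615878  2.00507608  3.94248909]
```

The follower sprang to about 0.10. I lift and look at the row.

Request:
play_rows(
  deltas=[
    [0,[0,0,-30],[0,0,0]],
    [0,[0,0,-80],[0,0,0]],
    [30,[0,0,-130],[0,0,0]],
    [40,[30,30,-140],[0,0,0]],
    [40,[60,60,-150],[0,0,0]],
    [40,[80,80,-150],[0,0,0]],
    [40,[80,80,-150],[0,0,0]],
  ],
)

```text
clock: 43.1
tcp_pos: [0.5377, -0.1828, 0.2026]
orientation: [2.271, 2.17, 0.003]
contact_force: [-0.6, 0.3, 0.2]
grip_width: 0.0398
```

```bash
python3 - <<'E'
from mag import *
from goal import *
p,d,K,C=grab('wrist'); P=meas(p,d,K,C); save(p,'w10.png')
h=mag(0,.189); print(togo([*h,.12]), r.get_obs()['joints'].round(2))
E
python3 row.py .5 .2
```

```text
dark [337. 277.] 607 ztop 0.0905 [ 552.1 -222. ] [10.1 28.4] 87.2
[291.7, 19.8, 82.3] [ 0.24  0.33 -0.02  1.85  0.01  0.96  0.16]
[ -3.5 -73.8] [142.2  68.3] 89.2 z 0.0536 [342. 168.]
travel ([383.3, -54.3, 52.1], [-0.001, 0.0, 0.043])
```

View pics/w10.png

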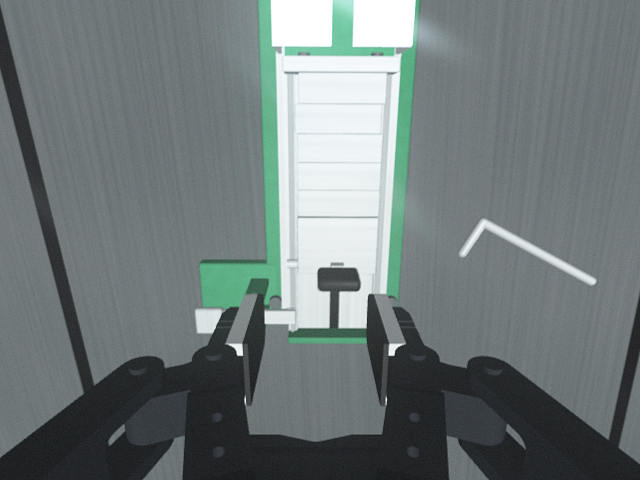

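The row is closed: five blanks between the stop (y≈62) and the follower (y≈218). I shut the cover by pushing its handle from the far side with shut fingers, which needs no turn.

```bash
python3 -c "
from goal import *
print(togo([*mag(0,.225),.2],-.0513))"
```

```text
([328.9, 20.3, 2.0], [-0.001, 0.0, 0.001])
```

Request:
play_rows(
  deltas=[
    [0,[55,4,2],[0,0,0]],
    [0,[110,8,2],[0,0,0]],
    [0,[170,11,2],[0,0,0]],
    [0,[230,15,2],[0,0,0]],
    [0,[285,18,2],[0,0,0]],
    [0,[325,20,2],[0,0,0]],
    [0,[331,20,2],[0,0,0]],
    [0,[331,20,2],[0,0,0]],
  ],
)

```text
clock: 44.2
tcp_pos: [0.5717, 0.1425, 0.1998]
orientation: [2.278, 2.163, -0.002]
contact_force: [0.5, -1.7, 1.6]
grip_width: -0.0003
```

```bash
python3 -c "
from mag import *
from goal import *
p,d,K,C=grab('wrist'); meas(p,d,K,C)
print(mag(0,.189),togo([*mag(0,.225),.069],-.0513))"
```

```text
[0.5699768 0.1059543] ([0.5, 0.1, 130.9], [-0.001, 0.002, -0.001])
```

Request:
play_rows(
  deltas=[
    [0,[0,0,45],[0,0,0]],
    [0,[0,0,95],[0,0,0]],
    [0,[0,0,125],[0,0,0]],
    [0,[0,0,130],[0,0,0]],
    [0,[0,0,130],[0,0,0]],
  ],
)

```text
clock: 44.88
tcp_pos: [0.5724, 0.1402, 0.0706]
orientation: [2.28, 2.159, -0.002]
contact_force: [-0.2, -0.8, 0.2]
grip_width: -0.0003
```

```bash
python3 -c "
from goal import *
print([togo([*mag(0,y),.069],-.0513) for y in (.20,.05,.038)])"
```

```text
[([-23.3, -0.6, 1.7], [0.0, 0.002, -0.003]), ([-173.3, -0.1, 1.9], [0.0, 0.002, -0.003]), ([-185.3, -0.1, 2.0], [0.0, 0.002, -0.003])]
```

Request:
play_rows(
  deltas=[
    [0,[-15,0,1.5],[0,0,0]],
    [0,[-35,0,1.5],[0,0,0]],
    [0,[-60,0,1.5],[0,0,0]],
    [0,[-85,0,1.5],[0,0,0]],
    [0,[-110,0,1.5],[0,0,0]],
    [0,[-135,0,1.5],[0,0,0]],
    [0,[-155,0,1.5],[0,0,0]],
    [0,[-165,0,1.5],[0,0,0]],
  ],
)

```text
clock: 45.88
tcp_pos: [0.5634, -0.0266, 0.0699]
orientation: [2.282, 2.156, -0.002]
contact_force: [0.7, 2.7, 1.7]
grip_width: 0.0001
```

Request:
play_rows(
  deltas=[
    [0,[-5,0,0],[0,0,0]],
    [0,[-10,0,0],[0,0,0]],
    [0,[-10,0,0],[0,0,0]],
  ],
)

```text
clock: 46.25
tcp_pos: [0.5623, -0.0369, 0.0697]
orientation: [2.282, 2.156, -0.004]
contact_force: [0.6, -0.3, -0.4]
grip_width: -0.0005
```

Request:
play_rows(
  deltas=[
    [0,[-4,0,0],[0,0,0]],
    [0,[-6,0,0],[0,0,0]],
    [0,[-6,0,0],[0,0,0]],
  ],
)

```text
clock: 46.62
tcp_pos: [0.5619, -0.0427, 0.0696]
orientation: [2.282, 2.157, -0.004]
contact_force: [0.3, 2.1, 1.0]
grip_width: -0.0
```

Request:
play_rows(
  deltas=[
    [0,[-2,0,0],[0,0,0]],
    [0,[-4,0,0],[0,0,0]],
    [0,[-4,0,0],[0,0,0]],
  ],
)

```text
clock: 47.0
tcp_pos: [0.5618, -0.0428, 0.0697]
orientation: [-2.279, -2.16, -0.001]
contact_force: [0.9, 10.8, -0.3]
grip_width: 0.0002
```

The cover is on its end stop: 10.8 N, TCP at mag y 0.040 as expected. I back off and check.

Request:
play_rows(
  deltas=[
    [0,[15,0,0],[0,0,0]],
    [0,[30,0,-20],[0,0,0]],
    [0,[40,0,-70],[0,0,0]],
    [0,[20,0,-125],[0,0,0]],
    [0,[-30,-10,-145],[0,0,0]],
    [0,[-80,-30,-150],[0,0,0]],
    [0,[-110,-30,-150],[0,0,0]],
    [0,[-110,-30,-150],[0,0,0]],
  ],
)

```text
clock: 48.0
tcp_pos: [0.525, -0.1545, 0.2195]
orientation: [-2.286, -2.155, 0.002]
contact_force: [-0.6, 1.4, 0.8]
grip_width: 0.0009
```

```bash
python3 - <<'E'
from mag import *
p,d,K,C=grab('wrist'); P=meas(p,d,K,C); save(p,'w11.png'); print(pose()[:3,3])
E
```

```text
dark [362.  74.] 714 ztop 0.0854 [560.8 -59. ] [ 9.1 31. ] 86.5
dark [358. 300.] 713 ztop 0.0907 [ 552.7 -221.6] [10.2 29.2] 88.6
[ 0.52555123 -0.15214221  0.219423  ]
```

View pics/w11.png

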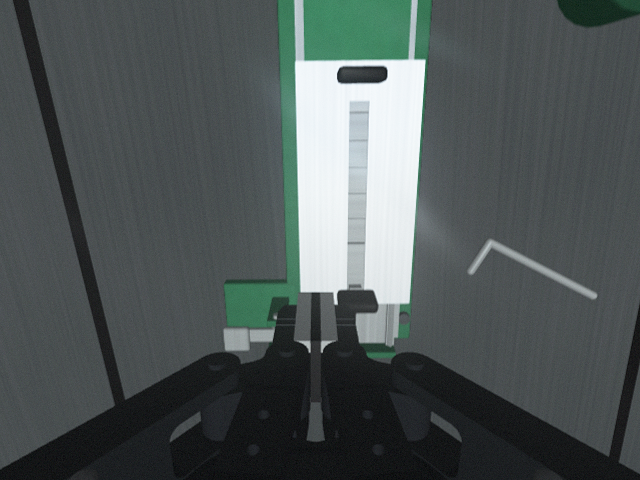

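The cover is shut (handle at mag y ≈ 0.024), the row is visible closed through the slot, the follower is at ≈ 0.099 and the hand is clear.

```bash
python3 -c "
from bench import r
print(r.hand_in())"
```

```text
the job is handed in; nothing more can be done
None
```

The job is done and handed in at about 48 s on the robot's clock; `hand_in` reported no verdict.

**What I did:** I opened the cover and drew the follower back onto its catch. All five blanks went into the track crosswise and flat. I then pressed the catch to release the follower and pushed the cover shut by its handle to its end stop, where the force rose to about 11 N.

**Last checks:**
- **Blanks:** before release, the blanks lay within about 1.5 mm of the track's middle, level, with their tops at 53 mm where 54 mm was expected. No blank was detected in the tray.
- **Follower:** it stands at about 0.099 m. I saw the row closed against the stop after release, and again through the cover's slot at the end. I did not measure the force on the stop.
- **Cover:** the handle sits at magazine y ≈ 24 mm, which means shut to within about 1 mm.
- **Hand and other items:** the hand was about 0.2 m up, touching nothing. I never reached for the oil can, hex key, collet or the coloured look-alikes.

**What went off plan:**
- **Knocked blank:** one blank was knocked against its neighbour before I reached it; I found it again with the wrist camera.
- **Off-target placing:** the second blank was pressed down at 21 N and landed about 4 mm off target, but flat and inside the limits.
- **Wrong first turn:** my first wrist turn ran joint 7 close to its limit, so I turned it back the other way.

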